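Clear the offcuts from under the bench light

TASK

Clear the two wooden offcuts off the bench from under the strip light and put them in the blue scrap tote. Once both are in, swing the tote's wire bail over the mouth and down until it rests fully home in its catches, then let go. Do not knock the light, and leave the tape measure, glue bottle, jar and screwdriver where they are.

Things in the scene. Friction and masses are not known exactly. Their poses are not given: they have to be found in the camera images.
- block_mid (a point): Centre of the pale pine block, 56 x 34 x 34 mm high, about 35 g. Its long direction is x, z is up. One of two waste offcuts lying flat on the bench under the light; which lies left and which right varies.
- batten_mid (a point): Centre of the dark hardwood batten end, 80 x 30 x 36 mm high, about 60 g. Its long direction is x, z is up. One of two waste offcuts lying flat on the bench under the light; which lies left and which right varies.
- lamp: LED strip work light, fixed to the bench. Origin on the bench under its middle; x points roughly away from the robot, y along the strip, z up. Aluminium head 50 mm deep (x), 340 mm long (y), underside 160 mm and top 182 mm above the bench; 14 mm posts at x = 12, y = +-155 mm on feet 90 x 30 x 10 mm. Light and tote may change sides.
- lamp_edge (a point): Middle of the lower front edge of the light's head (lamp x = -25 mm, height 160 mm), axes as the light. The two offcuts lie under the head, centres 10 to 28 mm behind this edge, so a gripper has to lean back towards the robot (fingers forward and down) to reach them. They lie at least 100 mm apart and point within 0.3 rad of the light's x.
- tote: Blue open scrap tote, fixed to the bench. Origin at the centre of its underside, x away from the robot (roughly), z up. Outside 220 (x) x 170 (y) x 100 mm high, walls and floor 5 mm. The yellow U clips on its two side walls (x = 35 mm) are the catches of the bail.
- bail_hinge (a point): Middle of the bail's hinge axis: 55 mm from the tote's centre towards the robot (tote x = -55 mm), 115 mm above the bench. The axis is along the tote's y. Its axes are those of the tote.
- bail_grip (a point): Centre of the red grip of the bail: a bar 14 mm in diameter and 110 mm long along the tote's y, the cross-piece of a U of 8 mm steel wire, 200 mm wide, 125 mm from the hinge axis. Closed, it lies at tote x = 70 mm, 115 mm above the bench, over the mouth.
- bail (a joint): Angle of the bail in rad: 0 is closed, lying level in its catches over the tote's mouth (a hard stop); about 1.57 is upright; it starts at 1.85 to 2.35, leaning back towards the robot; 2.5 is its outer stop. The hinge is stiff: the bail stays where it is left and takes about 2 to 4 N at the grip to swing. There is no spring and no click.
- tape_mid (a point): Centre of the yellow tape measure lying on the bench behind the light, 70 x 66 x 38 mm high. Bystander.
- glue_mid (a point): Centre of the white glue bottle, 60 mm in diameter, 150 mm high, standing at the far middle of the bench. Bystander.
- jar_mid (a point): Centre of the amber screw jar, 64 mm in diameter, 80 mm high, standing beyond the tote. Bystander.
- driver_grip (a point): Handle of the screwdriver that lies across the near middle of the bench. Bystander.

How it is judged:
By the outcome, as a careful person would: the job done as asked, in the order asked, and still so for the second after the job is handed in, with the robot touching nothing.
It also fails if it takes over 72 s, if anything falls off the work surface, if the arm or the gripper's body presses on something with over 40 N, if the wrist force passes 120 N, or if a joint passes its speed limit or range.

ROBOT

A 6-joint arm with a two-finger parallel gripper is mounted at the origin on the work surface. World frame = base frame: x ahead of the robot, y to its left, z up, the work surface at z = 0. Lengths are in mm, angles in rad, forces in N, time in s.
With the tool pointing down it reaches from about 275 to 750 mm from the base axis. Payload 10.2 kg.
Tool frame: the origin (TCP) lies midway between the tips of the shut fingers; the grasp point (between the pads) lies grasp_offset behind it (grasp_offset is the distance from the TCP to the grasp point, in mm); x points along the fingers, z is the direction in which the jaws open and shut, and the axes are right-handed (so a half turn about x gives the same grasp; the last joint's range is limited). The gripper opens to 85 mm and grips with 20 to 120 N. Pads are 22 mm wide; open, the fingers measure 114 mm over their backs; the gripper's body (76 mm by 85 mm) begins 54 mm behind the grasp point. The pads swing forward as they close: fully open they stand 13 mm farther back than shut.
Start: joints at [-1.401, 0.313, 1.498, -0, 1.331, -0.223], TCP at [200.946, -485.028, 231.294] pointing down, gripper open.
Joint ranges: [-2.94, 2.94], [-0.97, 2.17], [0.19, 2.56], [-1.23, 4.37], [0.02, 3.11], [-2.88, 2.88]. Speed limits (rad/s): [2.39, 2.39, 3.01, 3.14, 3.14, 3.14].

INTERFACE

Orientations are given as a unit quaternion [w, x, y, z].
In Python, from rig import sense, capture, calibration, finish_job, grasp_offset gives the robot as it stands.
- The arm moves only by the shell command python3 -m jog 'ROWS' [FORCE]. ROWS is JSON, a list of rows, each an object with "linear": the shift along the tool's x, y, z scaled (see below), a list of three; "rotation": the turn, a rotation vector about the tool's x, y, z scaled (see below), a list of three; "grip": the finger opening in mm, from 0 to 85.4. A call has 1 to 20 rows; each row is the pose to reach, as a shift and turn from the pose measured when the call began, along the tool's axes at that moment; what a row does not reach only later rows make up. The controller multiplies each number of a shift by 0.3 m and each number of a turn by 0.5 rad. A row lasts 1/12 s, in which the tool goes at most 41.7 mm and 7.16 degrees, less where a joint would pass 70% of its speed; a pose out of reach is approached as far as the arm can. A call with a number of a shift or a turn outside -1 to 1 is refused whole. A call with a gripper value outside its range is refused whole. The fingers move at their own pace and stop on an object; FORCE is the grip in N (left out, the last holds). Time passes only in rows, so rows that repeat a pose let the fingers close. It gives the time, the measured TCP pose, the force and the opening at its end, in the units of the state.
- sense(): the state, without advancing time (a new reading comes with each control period).
- capture(name): name is "scene" or "top" or "wrist"; returns (picture, depth): 384x512x3 uint8, red, green, blue; 384x512 float32, mm along the optical axis (not along the pixel's ray), 0 where there is no reading.
- calibration(name): a dict with "intrinsics" (3x3 intrinsics, pixels), "dist" ([k1, k2, p1, p2, k3] as OpenCV has them; the pictures are not rectified), "world_from_camera" (4x4, takes a point from camera to world coordinates). Camera axes: x right, y up, looking along -z (the intrinsics and any distortion apply to the point x, -y, -z); pixel columns grow to the right and rows downward; lengths in mm; the calibration is good to about 2 mm. A picture is of the moment at which its call begins: read the wrist's pose just before it. calibration takes no time and is no camera call; for the wrist camera it gives the pose at the moment of the call.
- finish_job(): hands the job in, once; it reports no verdict.
The state is a dict: "time_s": time; "joints": joint angles; "dq": joint speeds; "tau": joint torques, N m; "eef_pos": TCP position; "ee_rot": TCP orientation; "force": force on the tool from outside, world axes, zero at the start; "wrist_torque": the same for the moment, N m; "grip_width": opening from 0.0 (shut) to 1.0 (fully open).
Only numpy, scipy, OpenCV 4.12 (cv2) and the standard library are available. Lean on these libraries where they do the work, as an engineer would, in place of code of your own. Each camera call takes 0.05 s, during which the arm holds its last target.

## Working session

There is one attempt and no reset: what is moved stays moved. The work goes in short steps, Python scripts to look and compute and a shell command to move; the robot and the scene stay as the last step left them, time stands still between calls to the robot, and variables do not carry over. Pictures are saved under pics/ and viewed, and the job is handed in when it is done.

```bash
ls; mkdir -p pics; python3 - <<'E'
from rig import *
import cv2
print(grasp_offset); s=sense(); print({k:(v if not hasattr(v,'tolist') else v.tolist()) for k,v in s.items()})
for n in ["scene","top","wrist"]:
    p,d=capture(n); cv2.imwrite(f"pics/{n}0.png",p[:,:,::-1]); c=calibration(n); print(n,c)
    import numpy as np; np.savez(f"{n}0.npz",p=p,d=d,K=c["intrinsics"],dist=c["dist"],T=c["world_from_camera"])
E
```

```text
pics
18.700000000000003
{'time_s': 0.0, 'joints': [-1.401405395068744, 0.31346174518341574, 1.4984655850197484, -4.0622005402791534e-05, 1.3310170423862828, -0.22339995382904476], 'dq': [-0.0013714218076323124, -0.0007283255272253025, 0.0009823015728955419, 0.0008119527013636397, -0.0014398975476022562, 0.0013073459372899602], 'tau': [-0.00026264235202688724, -41.226314306259155, -25.97436010837555, -0.0001914393533297698, 0.0040890682430472225, 3.6170801820389897e-06], 'eef_pos': [200.88521733888723, -484.75005162592316, 230.7183462693242], 'ee_rot': [0.5876187906495985, 0.39315489521158564, 0.5882964067441548, -0.39248021995839033], 'force': [0.517623834127033, -0.37673176409717735, -0.41151148867251497], 'wrist_torque': [0.010912476639900536, 0.02855110570876586, 0.025880213374472334], 'grip_width': 0.9990505322494482}
scene {'intrinsics': array([[466.50504354,   0.        , 255.91123812],
       [  0.        , 466.50504354, 197.73236885],
       [  0.        ,   0.        ,   1.        ]]), 'dist': array([-0.08760004,  0.        ,  0.        ,  0.        ,  0.        ]), 'world_f
[... 894 characters left out ...]
[ 0.00000000e+00,  0.00000000e+00,  0.00000000e+00,
         1.00000000e+00]])}
wrist {'intrinsics': array([[305.48747998,   0.        , 252.67723808],
       [  0.        , 305.48747998, 187.42903372],
       [  0.        ,   0.        ,   1.        ]]), 'dist': array([-0.05146255,  0.        ,  0.        ,  0.        ,  0.        ]), 'world_from_camera': array([[ 3.83409309e-01,  8.72200990e-01,  3.03747816e-01,
         2.79017760e+02],
       [-9.23577986e-01,  3.62437677e-01,  1.25070520e-01,
        -4.53762521e+02],
       [-1.00302131e-03, -3.28487997e-01,  9.44507612e-01,
         3.72571444e+02],
       [ 0.00000000e+00,  0.00000000e+00,  0.00000000e+00,
         1.00000000e+00]])}
```

View pics/scene0.png

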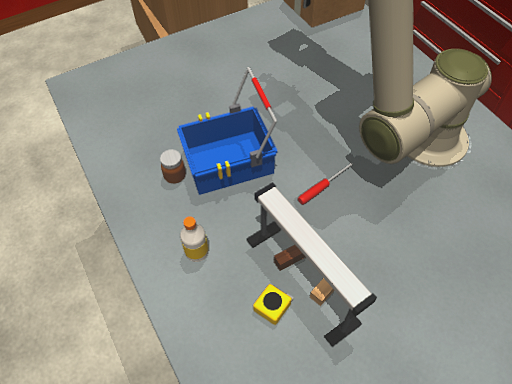

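View pics/top0.png

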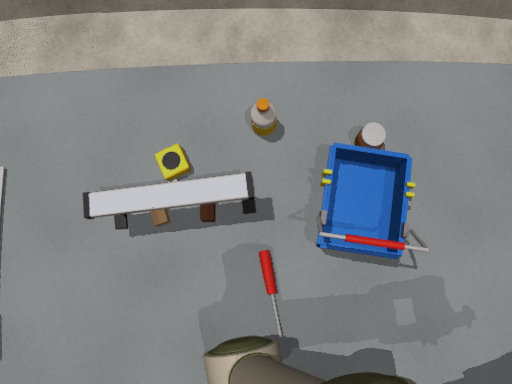

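View pics/wrist0.png

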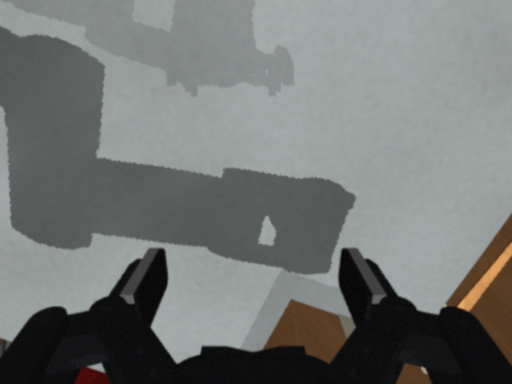

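```bash
cat > h.py <<'E'
import numpy as np, cv2
from scipy.spatial.transform import Rotation as R
def load(f):
    z=np.load(f); return z['p'],z['d'],z['K'],z['dist'],z['T']
def rays(uv,K,dist,T):
    n=cv2.undistortPoints(np.array(uv,float).reshape(-1,1,2),K,dist)[:,0]
    return np.c_[n[:,0],-n[:,1],-np.ones(len(n))]@T[:3,:3].T
def plane(uv,z,K,dist,T):
    r=rays(uv,K,dist,T); o=T[:3,3]; return o+r*((z-o[2])/r[:,2])[:,None]
def cloud(mask,d,K,dist,T):
    v,u=np.where(mask&(d>0)); r=rays(np.c_[u,v],K,dist,T); return T[:3,3]+r*d[v,u][:,None], np.c_[u,v]
def Rq(q): return R.from_quat([q[1],q[2],q[3],q[0]])
E
python3 - <<'E'
from h import *
for n in ["top","scene"]:
    p,d,K,dist,T=load(n+"0.npz"); C=(K,dist,T)
    hsv=cv2.cvtColor(p,cv2.COLOR_RGB2HSV); H,S,V=[hsv[:,:,i].astype(int) for i in range(3)]
    allp,uv=cloud(np.ones(d.shape,bool),d,*C)
    print(n,"bench z med",np.median(allp[(abs(allp[:,2])<30),2]))
    P=np.full(d.shape+(3,),np.nan); P[uv[:,1],uv[:,0]]=allp
    Z=P[:,:,2]
    def rep(name,m):
        q=P[m]; 
        if len(q)==0: print(name,0); return
        c=np.cov(q[:,:2].T); w,v=np.linalg.eigh(c)
        print(name,len(q),"mean",q.mean(0).round(1),"min",np.percentile(q,2,axis=0).round(1),"max",np.percentile(q,98,axis=0).round(1),"ax",v[:,1].round(3))
    lampm=(Z>165)&(Z<200)&(P[:,:,1]>30)&(P[:,:,0]>300)&(S<60)
    rep("lamp top",lampm)
    cnt=cv2.findContours(lampm.astype(np.uint8),cv2.RETR_EXTERNAL,cv2.CHAIN_APPROX_NONE)[0]
    cnt=max(cnt,key=cv2.contourArea); pts=plane(cnt[:,0],182,*C)
    print(" rect",cv2.minAreaRect(pts[:,:2].astype(np.float32)))
    brown=(H<20)&(S>70)&(Z>8)&(Z<60)&(P[:,:,1]>30)&(P[:,:,0]>350)&(P[:,:,0]<620)
    nl,lab,st,cc=cv2.connectedComponentsWithStats(brown.astype(np.uint8))
    for i in range(1,nl):
        if st[i,4]>30:
            rep(f"brown {st[i]} {p[lab==i].mean(0).round()}",lab==i)
            mt=(lab==i)&(Z>26); rep("   top",mt)
    blue=(H>100)&(H<125)&(S>120)&(Z>90)&(Z<110); rep("tote rim",blue)
    b2=(H>100)&(H<125)&(S>120)
    cnt=np.argwhere(blue)[:,::-1]; pts=plane(cnt,100,*C); print(" rimrect",cv2.minAreaRect(pts[:,:2].astype(np.float32)))
    red=((H<8)|(H>172))&(S>150)&(Z>60)&(P[:,:,1]<-50)&(P[:,:,1]>-450); rep("grip",red)
    red=((H<8)|(H>172))&(S>150)&(Z>3)&(Z<45)&(P[:,:,1]<100)&(P[:,:,0]<450)&(P[:,:,0]>200); rep("driver",red)
    ye=(H>22)&(H<32)&(S>150)&(Z>20)&(Z<60)&(P[:,:,1]>50); rep("tape",ye)
    ye=(H>22)&(H<32)&(S>150)&(Z>60)&(P[:,:,1]<-50); rep("clips",ye)
    a=(abs(P[:,:,1]+300)<150)&(P[:,:,0]>500)&(S>0)&(Z>60)&(Z<110)&~((H>95)&(H<125))&~((H>22)&(H<32)&(S>150)); rep("jar",a)
E
```

```text
top bench z med 0.6830558331043903
lamp top 4354 mean [573.7 197.  182.3] min [538.4  36.  171.7] max [609.8 361.8 186.3] ax [-0.1    0.995]
 rect ((574.7814331054688, 198.74850463867188), (55.583641052246094, 344.4380187988281), 6.053558349609375)
brown [201 203  14  19 246] [63. 36. 23.] 246 mean [558.5 133.7  34.9] min [540.8 120.   11.6] max [577.9 148.7  40.8] ax [-0.986  0.166]
   top 227 mean [558.8 134.2  36.1] min [540.9 120.1  26.4] max [577.7 148.7  40.8] ax [-0.997  0.083]
brown [151 209  19  18 245] [116.  90.  64.] 245 mean [549.5 246.3  31.8] min [532.1 230.2  11.4] max [567.3 264.4  38.4] ax [-0.748 -0.664]
   top 207 mean [550.3 247.8  34.4] min [533.1 230.6  28.9] max [565.7 264.7  38.4] ax [0.653 0.757]
tote rim 1810 mean [ 574.9 -223.5   97.8] min [ 448.6 -320.7   91.6] max [ 692.9 -115.5  103.2] ax [-0.985  0.17 ]
 rimrect ((570.2767944335938, -216.87945556640625), (185.90553283691406, 233.31692504882812), 79.9185562133789)
grip 399 mean [ 471.1 -199.3  237.2] min [ 458.1 -250.9  233.4] max [ 484.3 -147.1  240.3] ax [0.178 0.984]
driver 351 mean [412.8  -2.7  23.
[... 1175 characters left out ...]
 -319.6   90.6] max [ 695.7 -116.2  103.8] ax [-0.997  0.082]
 rimrect ((575.9744873046875, -215.00306701660156), (188.2361602783203, 231.88577270507812), 79.99445343017578)
grip 151 mean [ 476.3 -199.   237. ] min [ 463.6 -253.1  232.8] max [ 488.2 -148.8  240.4] ax [0.176 0.984]
driver 211 mean [413.5  -5.7  22.4] min [375.8 -15.3   6.6] max [448.3  11.4  28.7] ax [0.248 0.969]
tape 532 mean [689.2 222.9  37. ] min [650.3 184.9  24.7] max [724.3 256.9  41.7] ax [-0.913 -0.407]
clips 72 mean [ 611.5 -212.2  107.5] min [ 577.8 -325.1   82.5] max [ 639.2 -125.7  114.1] ax [0.183 0.983]
jar 370 mean [ 716.6 -250.4   80.1] min [ 512.  -305.6   60.8] max [ 752.4 -224.6  107.3] ax [-0.962 -0.272]
```

```bash
python3 - <<'E'
from h import *
im=[]
for n,boxes in [("top",{"bat":(201,203,14,19),"blk":(151,209,19,18)}),("scene",{"bat":(276,245,29,24),"blk":(310,278,24,27)})]:
    p,d,K,dist,T=load(n+"0.npz"); C=(K,dist,T)
    allp,uv=cloud(np.ones(d.shape,bool),d,*C)
    P=np.full(d.shape+(3,),np.nan); P[uv[:,1],uv[:,0]]=allp
    hsv=cv2.cvtColor(p,cv2.COLOR_RGB2HSV).astype(int)
    for k,(x,y,w,h) in boxes.items():
        m=np.zeros(d.shape,bool); m[y-2:y+h+2,x-2:x+w+2]=1
        m&=(hsv[:,:,0]<20)&(hsv[:,:,1]>70)
        zt=36 if k=="bat" else 34
        mt=m&(abs(P[:,:,2]-zt)<6)
        v,u=np.where(mt); q=plane(np.c_[u,v],zt,*C)[:,:2]
        r=cv2.minAreaRect(q.astype(np.float32)); print(n,k,len(q),r,cv2.boxPoints(r).round(0).tolist())
        im.append((k,q))
    for (x,y,w,h) in boxes.values(): pass
    x0,y0=(140,180) if n=="top" else (240,180)
    cv2.imwrite(f"pics/{n}_crop.png",cv2.resize(p[y0:y0+(75 if n=="top" else 150),x0:x0+(110 if n=="top" else 150),::-1],None,fx=5 if n=="scene" else 7,fy=4 if n=="scene" else 7,interpolation=cv2.INTER_NEAREST))
for k in ["bat","blk"]:
    q=np.vstack([a for b,a in im if b==k]); r=cv2.minAreaRect(q.astype(np.float32)); print("merged",k,r,cv2.boxPoints(r).round(0).tolist())
E
```

```text
top bat 217 ((559.8072509765625, 134.8070831298828), (39.16364288330078, 27.828975677490234), 0.32042166590690613) [[540.0, 149.0], [540.0, 121.0], [579.0, 121.0], [579.0, 149.0]]
top blk 204 ((551.37060546875, 247.85369873046875), (35.81764602661133, 33.02262496948242), 17.552005767822266) [[529.0, 258.0], [539.0, 227.0], [573.0, 238.0], [563.0, 269.0]]
scene bat 290 ((592.2477416992188, 135.1654815673828), (31.499744415283203, 64.45233917236328), 89.12924194335938) [[560.0, 120.0], [624.0, 119.0], [625.0, 150.0], [560.0, 151.0]]
scene blk 280 ((569.5225219726562, 251.72767639160156), (49.23955154418945, 34.72759246826172), 18.139514923095703) [[541.0, 261.0], [552.0, 228.0], [598.0, 243.0], [588.0, 276.0]]
merged bat ((582.35546875, 135.31881713867188), (31.500770568847656, 84.23336791992188), 89.1164321899414) [[540.0, 120.0], [624.0, 119.0], [625.0, 150.0], [540.0, 152.0]]
merged blk ((563.8326416015625, 250.34071350097656), (61.08132553100586, 35.79655456542969), 17.552005767822266) [[529.0, 258.0], [540.0, 224.0], [598.0, 242.0], [588.0, 277.0]]
```

View pics/top_crop.png

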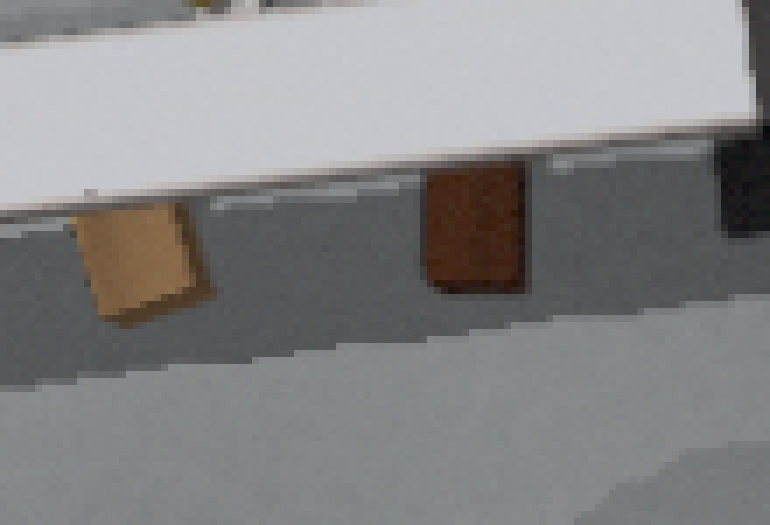

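View pics/scene_crop.png

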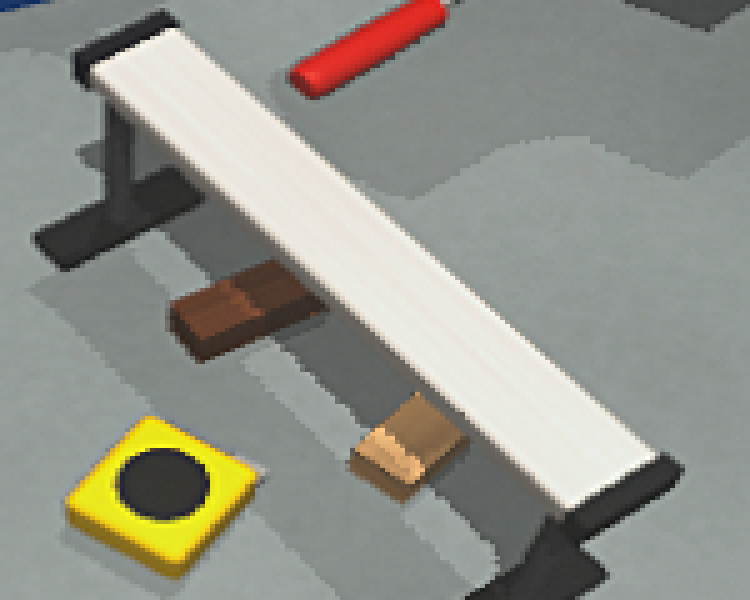

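```bash
cat >> h.py <<'E'
def tool(lean,psi,flip):
    x=np.array([np.sin(lean)*np.cos(psi),np.sin(lean)*np.sin(psi),-np.cos(lean)])
    z=np.array([-np.sin(psi),np.cos(psi),0])*flip
    return R.from_matrix(np.c_[x,np.cross(z,x),z])
def step(p0,R0,p1,R1):
    l=R0.inv().apply(np.array(p1)-p0)/300; r=(R0.inv()*R1).as_rotvec()/0.5
    return l,r
def rep(p0,R0,p1,R1,n=""):
    l,r=step(p0,R0,p1,R1)
    print(n,"lin",l.round(3).tolist(),"rot",r.round(3).tolist(),"mm",round(float(np.linalg.norm(l)*300),1),"rad",round(float(np.linalg.norm(r)*.5),3),"rows>=",round(float(max(np.linalg.norm(l)*300/41.7,np.linalg.norm(r)*.5/.125)),1), "" if max(abs(l).max(),abs(r).max())<=1 else "TOO BIG")
def cur():
    from rig import sense
    s=sense(); return np.array(s['eef_pos']),Rq(s['ee_rot']),s
def show():
    p,Rr,s=cur(); print("t",round(s['time_s'],2),"p",p.round(1),"x",Rr.as_matrix()[:,0].round(3),"z",Rr.as_matrix()[:,2].round(3),"F",np.round(s['force'],1),"j",np.round(s['joints'],2),"w",round(s['grip_width']*85.4,1))
E
python3 - <<'E'
from h import *
show(); p,Rr,s=cur(); M=Rr.as_matrix(); print(M.round(3))
from rig import calibration
T=calibration("wrist")["world_from_camera"]; print("cam in tool",(M.T@(T[:3,3]-p)).round(1))
f=-1
for f in (1,-1):
    Rt=tool(0,0,f); print(f,Rt.as_matrix()[:,1], "rel from start",(Rr.inv()*Rt).as_rotvec())
E
```

```text
t 0.15 p [ 200.9 -484.8  230.9] x [-0.     0.001 -1.   ] z [ 0.383 -0.924 -0.001] F [-0.2 -0.7 -0.9] j [-1.4   0.31  1.5  -0.    1.33 -0.22] w 85.7
[[-0.     0.924  0.383]
 [ 0.001  0.383 -0.924]
 [-1.     0.    -0.001]]
cam in tool [-141.7   84.1    1.1]
1 [-1.  0.  0.] rel from start [-2.74880870e+00  3.43940364e-05 -1.28941920e-03]
-1 [1. 0. 0.] rel from start [ 3.92783669e-01 -9.26073026e-04 -2.47021213e-05]
```

```bash
python3 - <<'E'
from h import *
p,Rr,s=cur(); 
p1=np.array([430,100,300.]);
for i in range(6):
    a=p+(p1-p)*i/6; b=p+(p1-p)*(i+1)/6
    Ra=Rr*R.from_rotvec([-2.749*i/6,0,0]); Rb=Rr*R.from_rotvec([-2.749*(i+1)/6,0,0])
    rep(a,Ra,b,Rb,i)
E
```

```text
0 lin [-0.038, 0.242, -0.251] rot [-0.916, 0.0, 0.0] mm 105.3 rad 0.458 rows>= 3.7 
1 lin [-0.038, 0.328, -0.119] rot [-0.916, 0.0, -0.0] mm 105.3 rad 0.458 rows>= 3.7 
2 lin [-0.038, 0.347, 0.039] rot [-0.916, -0.0, 0.0] mm 105.3 rad 0.458 rows>= 3.7 
3 lin [-0.038, 0.294, 0.188] rot [-0.916, 0.0, -0.0] mm 105.3 rad 0.458 rows>= 3.7 
4 lin [-0.038, 0.18, 0.299] rot [-0.916, -0.0, 0.0] mm 105.3 rad 0.458 rows>= 3.7 
5 lin [-0.038, 0.03, 0.348] rot [-0.916, 0.0, 0.0] mm 105.3 rad 0.458 rows>= 3.7
```

```bash
python3 -m jog '[{"linear":[-0.038,0.06,-0.063],"rotation":[-0.23,0,0],"grip":65},{"linear":[-0.038,0.12,-0.125],"rotation":[-0.46,0,0],"grip":65},{"linear":[-0.038,0.18,-0.19],"rotation":[-0.69,0,0],"grip":65},{"linear":[-0.038,0.242,-0.251],"rotation":[-0.916,0,0],"grip":65},{"linear":[-0.038,0.242,-0.251],"rotation":[-0.916,0,0],"grip":65}]' 40; python3 -c "
from h import *
show()"
```

```text
time_s: 0.57
eef_pos: [240.4, -384.3, 242.5]
ee_rot: [0.663, 0.247, 0.663, -0.246]
force: [0.0, -0.1, 0.3]
grip_width: 0.761
t 0.57 p [ 240.4 -384.3  242.5] x [ 0.     0.002 -1.   ] z [ 0.757 -0.653 -0.001] F [ 0.  -0.1  0.3] j [-1.27  0.15  1.68  0.    1.32 -0.56] w 65.0
```

```bash
J="python3 -m jog"
python3 -m jog '[{"linear":[-0.019,0.16,-0.06],"rotation":[-0.46,0,0],"grip":65},{"linear":[-0.038,0.328,-0.119],"rotation":[-0.916,0,0],"grip":65},{"linear":[-0.038,0.328,-0.119],"rotation":[-0.916,0,0],"grip":65},{"linear":[-0.038,0.328,-0.119],"rotation":[-0.916,0,0],"grip":65},{"linear":[-0.038,0.328,-0.119],"rotation":[-0.916,0,0],"grip":65}]' | head -2
python3 -m jog '[{"linear":[-0.019,0.17,0.02],"rotation":[-0.46,0,0],"grip":65},{"linear":[-0.038,0.347,0.039],"rotation":[-0.916,0,0],"grip":65},{"linear":[-0.038,0.347,0.039],"rotation":[-0.916,0,0],"grip":65},{"linear":[-0.038,0.347,0.039],"rotation":[-0.916,0,0],"grip":65},{"linear":[-0.038,0.347,0.039],"rotation":[-0.916,0,0],"grip":65}]' | head -2
python3 -m jog '[{"linear":[-0.019,0.15,0.09],"rotation":[-0.46,0,0],"grip":65},{"linear":[-0.038,0.294,0.188],"rotation":[-0.916,0,0],"grip":65},{"linear":[-0.038,0.294,0.188],"rotation":[-0.916,0,0],"grip":65},{"linear":[-0.038,0.294,0.188],"rotation":[-0.916,0,0],"grip":65},{"linear":[-0.038,0.294,0.188],"rotation":[-0.916,0,0],"grip":65}]' | head -2
python3 -c "
from h import *
show(); p,Rr,s=cur()
Rm=tool(0.2,0,1); Rn=tool(.65,0,1)
rep(p,Rr,[450,120,280],Rm); rep([450,120,280],Rm,[475,135,146],Rn)"
```

```text
time_s: 0.98
eef_pos: [278.0, -285.9, 254.4]
time_s: 1.4
eef_pos: [315.3, -187.9, 266.0]
time_s: 1.82
eef_pos: [352.6, -90.2, 277.4]
t 1.82 p [352.6 -90.2 277.4] x [ 0.     0.001 -1.   ] z [0.787 0.618 0.001] F [-0.  -0.5 -0.3] j [-0.58 -0.09  1.83  0.    1.4  -1.24] w 65.0
 lin [-0.008, 0.351, 0.688] rot [-1.804, -0.179, -0.372] mm 231.7 rad 0.926 rows>= 7.4 TOO BIG
 lin [0.454, 0.007, 0.05] rot [0.0, 0.0, -0.9] mm 137.1 rad 0.45 rows>= 3.6
```

```bash

python3 -m jog '[{"linear":[0,0.06,0.11],"rotation":[-0.3,0,0],"grip":65},{"linear":[0,0.12,0.22],"rotation":[-0.6,0,0],"grip":65},{"linear":[0,0.18,0.34],"rotation":[-0.9,0,0],"grip":65},{"linear":[0,0.18,0.34],"rotation":[-0.9,0,0],"grip":65},{"linear":[0,0.18,0.34],"rotation":[-0.9,0,0],"grip":65}]' | head -2
python3 -c "
from h import *
show(); p,Rr,s=cur()
Rm=tool(0.25,0,1); Rn=tool(.65,0,1)
rep(p,Rr,[450,135,250],Rm); rep([450,135,250],Rm,[475,135,146],Rn)"
```

```text
time_s: 2.23
eef_pos: [399.9, 15.4, 276.9]
t 2.23 p [399.9  15.4 276.9] x [-0.001  0.001 -1.   ] z [0.441 0.897 0.   ] F [0.5 0.  0.1] j [-0.26 -0.    1.75  0.    1.4  -1.37] w 64.9
 lin [0.09, 0.026, 0.431] rot [-0.909, -0.113, -0.494] mm 132.4 rad 0.52 rows>= 4.2 
 lin [0.357, 0.005, 0.0] rot [0.0, 0.0, -0.8] mm 107.0 rad 0.4 rows>= 3.2
```

```bash

python3 -m jog '[{"linear":[0.03,0.01,0.14],"rotation":[-0.3,-0.04,-0.16],"grip":65},{"linear":[0.06,0.02,0.29],"rotation":[-0.6,-0.08,-0.33],"grip":65},{"linear":[0.09,0.026,0.431],"rotation":[-0.909,-0.113,-0.494],"grip":65},{"linear":[0.09,0.026,0.431],"rotation":[-0.909,-0.113,-0.494],"grip":65},{"linear":[0.09,0.026,0.431],"rotation":[-0.909,-0.113,-0.494],"grip":65},{"linear":[0.09,0.026,0.431],"rotation":[-0.909,-0.113,-0.494],"grip":65}]' | head -2
python3 -m jog '[{"linear":[0.12,0,0],"rotation":[0,0,-0.27],"grip":65},{"linear":[0.24,0,0],"rotation":[0,0,-0.54],"grip":65},{"linear":[0.357,0.005,0],"rotation":[0,0,-0.8],"grip":65},{"linear":[0.357,0.005,0],"rotation":[0,0,-0.8],"grip":65},{"linear":[0.357,0.005,0],"rotation":[0,0,-0.8],"grip":65}]' | head -2
python3 -c "
from h import *
from rig import *
show(); p,Rr,s=cur()
Rn=tool(.65,0,1)
rep(p,Rr,[578.3,135,11.1],Rn)
c=calibration('wrist'); q,d=capture('wrist'); cv2.imwrite('pics/w1.png',q[:,:,::-1]); np.savez('w1.npz',p=q,d=d,K=c['intrinsics'],dist=c['dist'],T=c['world_from_camera'])
q,d=capture('scene'); cv2.imwrite('pics/s1.png',q[:,:,::-1])
"
```

```text
time_s: 2.73
eef_pos: [449.8, 133.2, 249.8]
time_s: 3.15
eef_pos: [473.8, 130.6, 143.0]
t 3.15 p [473.8 130.6 143. ] x [ 0.603 -0.007 -0.798] z [0.017 1.    0.004] F [0.6 0.2 0. ] j [ 0.05  0.12  2.17 -0.18  0.21 -1.34] w 64.9
 lin [0.561, -0.013, 0.019] rot [-0.032, -0.015, -0.006] mm 168.4 rad 0.018 rows>= 4.0
```

View pics/w1.png

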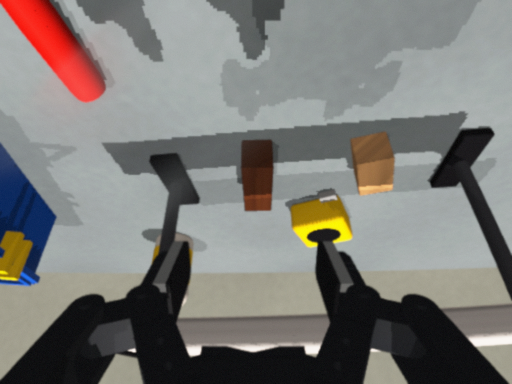

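View pics/s1.png

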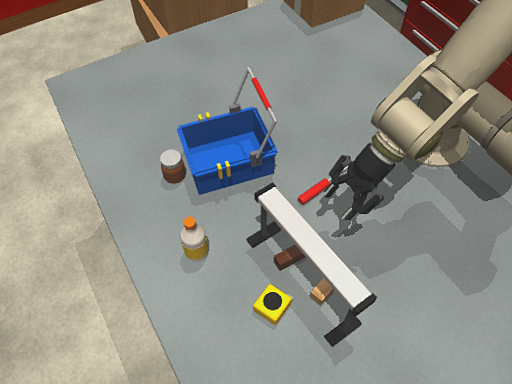

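```bash
python3 - <<'E'
from h import *
from scipy.optimize import least_squares
D=[([-1.4014,0.3135,1.4985,0,1.331,-.2234],[200.9,-484.8,230.9]),
([-1.27,0.15,1.68,0,1.32,-.56],[240.4,-384.3,242.5]),
([-0.58,-0.09,1.83,0,1.40,-1.24],[352.6,-90.2,277.4]),
([-0.26,0,1.75,0,1.40,-1.37],[399.9,15.4,276.9]),
([0.05,0.12,2.17,-0.18,0.21,-1.34],[473.8,130.6,143.0])]
def fk(x,j):
    a2,a3,d,h,lat=x; t=j[1]+j[2]
    # wrist then tool; j4 rotates about forearm, j5 bend
    rho=a2*np.sin(j[1])+a3*np.sin(t); z=h+a2*np.cos(j[1])+a3*np.cos(t)
    f=np.array([np.sin(t),0,np.cos(t)]); n=np.array([np.cos(t),0,-np.sin(t)]); s=np.array([0,1,0])
    dirv=np.cos(j[4])*f+np.sin(j[4])*(np.cos(j[3])*n+np.sin(j[3])*s)
    P=np.array([rho,lat,z])+d*dirv
    c,s_=np.cos(j[0]),np.sin(j[0])
    return np.array([c*P[0]-s_*P[1],s_*P[0]+c*P[1],P[2]])
def res(x): return np.concatenate([fk(x,j)-np.array(p) for j,p in D])
r=least_squares(res,[400,400,250,200,116]); print(r.x.round(1),np.abs(r.fun).max(), r.fun.round(1))
np.save("kin.npy",r.x)
x=r.x
for lean in (.45,.5,.55,.6,.65,.7):
  for G,psi in (((567,135,27),0),((554,247,27),.3)):
    for back in (0,170):
        tx=np.array([np.sin(lean)*np.cos(psi),np.sin(lean)*np.sin(psi),-np.cos(lean)])
        tcp=np.array(G)+18.7*tx-back*tx; w=tcp-x[2]*tx
        rr=np.hypot(*w[:2]); rho=np.sqrt(rr**2-x[4]**2); j1=np.arctan2(w[1],w[0])-np.arctan2(x[4],rho)
        zz=w[2]-x[3]; L=np.hypot(rho,zz); c=(L*L-x[0]**2-x[1]**2)/(2*x[0]*x[1]); j3=np.arccos(c)
        j2=np.arctan2(rho,zz)-np.arctan2(x[1]*np.sin(j3),x[0]+x[1]*np.cos(j3)); t=j2+j3
        f=np.array([np.sin(t)*np.cos(j1),np.sin(t)*np.sin(j1),np.cos(t)])
        print(lean,psi,back,"j",np.round([j1,j2,j3],2),"j5",round(float(np.arccos(f@tx)),3),"wrist",w.round())
E
```

```text
[437.  387.6 230.5 140.8 116.6] 7.65607296828631 [ 0.1  1.   2.6  0.7  0.5  0.7 -1.7 -0.3  3.  -3.3 -0.3  1.4  2.5  1.3
 -7.7]
0.45 0 0 j [0.04 0.55 1.89] j5 0.255 wrist [475. 135. 218.]
0.45 0 170 j [0.05 0.17 1.94] j5 0.577 wrist [401. 135. 371.]
0.45 0.3 0 j [0.21 0.59 1.82] j5 0.29 wrist [466. 220. 218.]
0.45 0.3 170 j [0.2  0.21 1.89] j5 0.591 wrist [395. 198. 371.]
0.5 0 0 j [0.04 0.55 1.92] j5 0.181 wrist [465. 135. 213.]
0.5 0 170 j [0.05 0.15 2.  ] j5 0.496 wrist [384. 135. 362.]
0.5 0.3 0 j [0.21 0.58 1.85] j5 0.217 wrist [457. 217. 213.]
0.5 0.3 170 j [0.19 0.19 1.95] j5 0.509 wrist [379. 193. 362.]
0.55 0 0 j [0.04 0.54 1.95] j5 0.106 wrist [456. 135. 208.]
0.55 0 170 j [0.05 0.13 2.05] j5 0.413 wrist [367. 135. 352.]
0.55 0.3 0 j [0.21 0.57 1.88] j5 0.145 wrist [448. 214. 208.]
0.55 0.3 170 j [0.19 0.17 2.01] j5 0.426 wrist [363. 188. 352.]
0.6 0 0 j [0.04 0.54 1.97] j5 0.036 wrist [447. 135. 202.]
0.6 0 170 j [0.05 0.11 2.11] j5 0.327 wrist [351. 135. 342.]
0.6 0.3 0 j [0.21 0.57 1.91] j5 0.08 wrist [440. 212. 202.]
0.6 0.3 170 j [0.18 0.15 2.06] j5 0.342 wrist [348. 183. 342.]
0.65 0 0 j [0.04 0.54 2.  ] j5 0.055 wrist [439. 135. 196.]
0.65 0 170 j [0.05 0.1  2.16] j5 0.24 wrist [336. 135. 331.]
0.65 0.3 0 j [0.21 0.57 1.94] j5 0.059 wrist [432. 209. 196.]
0.65 0.3 170 j [0.18 0.13 2.12] j5 0.257 wrist [333. 179. 331.]
0.7 0 0 j [0.04 0.54 2.03] j5 0.13 wrist [431. 135. 189.]
0.7 0 170 j [0.06 0.09 2.21] j5 0.15 wrist [321. 135. 319.]
0.7 0.3 0 j [0.2  0.57 1.97] j5 0.113 wrist [424. 207. 189.]
0.7 0.3 170 j [0.17 0.12 2.17] j5 0.174 wrist [319. 174. 319.]
```

```bash
python3 - <<'E'
from h import *
p,d,K,dist,T=load("w1.npz"); C=(K,dist,T)
allp,uv=cloud(np.ones(d.shape,bool),d,*C)
P=np.full(d.shape+(3,),np.nan); P[uv[:,1],uv[:,0]]=allp
hsv=cv2.cvtColor(p,cv2.COLOR_RGB2HSV).astype(int)
for k,(x0,x1,y0,y1),zt in (("bat",(235,280,130,220),36),("blk",(345,400,125,200),34)):
    m=np.zeros(d.shape,bool); m[y0:y1,x0:x1]=1
    m&=(hsv[:,:,0]<20)&(hsv[:,:,1]>90)
    mt=m&(abs(P[:,:,2]-zt)<5); v,u=np.where(mt); q=plane(np.c_[u,v],zt,*C)[:,:2]
    r=cv2.minAreaRect(q.astype(np.float32)); print(k,r,cv2.boxPoints(r).round(0).tolist(), P[mt].mean(0))
show(); p,Rr,s=cur(); Rn=tool(.5,0,1)
rep(p,Rr,[495.3,135,151],Rn); rep([495.3,135,151],Rn,[572,135,10.6],Rn)
E
```

```text
bat ((575.994140625, 132.57620239257812), (83.20281219482422, 28.569257736206055), 0.6334027051925659) [[534.0, 146.0], [535.0, 118.0], [618.0, 119.0], [617.0, 147.0]] [573.78264365 132.62029536  34.81638214]
blk ((558.357666015625, 246.1614990234375), (60.49955749511719, 32.91923522949219), 18.38991355895996) [[524.0, 252.0], [535.0, 221.0], [592.0, 240.0], [582.0, 271.0]] [558.40798174 246.69689191  32.64299298]
t 3.25 p [473.5 130.8 143.6] x [ 0.6   -0.008 -0.8  ] z [0.016 1.    0.002] F [-1.2 -0.6  0.3] j [ 0.05  0.12  2.17 -0.18  0.22 -1.34] w 65.0
 lin [0.024, -0.073, 0.015] rot [-0.03, -0.014, 0.287] mm 23.4 rad 0.144 rows>= 1.2 
 lin [0.533, 0.0, 0.0] rot [0.0, 0.0, 0.0] mm 160.0 rad 0.0 rows>= 3.8
```

```bash

python3 -m jog '[{"linear":[0.02,-0.07,0.012],"rotation":[-0.03,-0.014,0.287],"grip":65},{"linear":[0.02,-0.07,0.012],"rotation":[-0.03,-0.014,0.287],"grip":65},{"linear":[0.02,-0.07,0.012],"rotation":[-0.03,-0.014,0.287],"grip":65},{"linear":[0.02,-0.07,0.012],"rotation":[-0.03,-0.014,0.287],"grip":65}]' | head -3
python3 -c "
from h import *
show(); p,Rr,s=cur()
Rn=tool(.5,0,1)
rep(p,Rr,[571,134,10.6],Rn)"
```

```text
time_s: 3.58
eef_pos: [495.0, 132.8, 152.4]
ee_rot: [0.609, -0.607, 0.361, 0.359]
t 3.58 p [495.  132.8 152.4] x [ 0.481 -0.001 -0.877] z [0.004 1.    0.001] F [ 0.1 -0.6  0.1] j [ 0.04  0.17  2.01 -0.05  0.47 -1.48] w 65.2
 lin [0.536, 0.005, 0.005] rot [-0.008, -0.002, 0.003] mm 160.9 rad 0.004 rows>= 3.9
```

```bash

python3 -m jog '[{"linear":[0.08,0,0],"rotation":[0,0,0],"grip":65},{"linear":[0.16,0,0],"rotation":[0,0,0],"grip":65},{"linear":[0.24,0,0],"rotation":[0,0,0],"grip":65},{"linear":[0.32,0.002,0.002],"rotation":[0,0,0],"grip":65},{"linear":[0.38,0.004,0.004],"rotation":[0,0,0],"grip":65},{"linear":[0.44,0.005,0.005],"rotation":[-0.008,0,0],"grip":65},{"linear":[0.49,0.005,0.005],"rotation":[-0.008,0,0],"grip":65},{"linear":[0.536,0.005,0.005],"rotation":[-0.008,0,0],"grip":65},{"linear":[0.536,0.005,0.005],"rotation":[-0.008,0,0],"grip":65},{"linear":[0.536,0.005,0.005],"rotation":[-0.008,0,0],"grip":65}]' | head -3
python3 -c "
from h import *
from rig import *
show(); p,Rr,s=cur()
c=calibration('wrist'); q,d=capture('wrist'); cv2.imwrite('pics/w2.png',q[:,:,::-1])
q,d=capture('scene'); cv2.imwrite('pics/s2.png',cv2.resize(q[150:350,200:420,::-1],None,fx=3.5,fy=3))
"
```

```text
time_s: 4.42
eef_pos: [570.3, 133.7, 10.6]
ee_rot: [0.608, -0.608, 0.361, 0.36]
t 4.42 p [570.3 133.7  10.6] x [ 0.48  -0.001 -0.878] z [ 0.002  1.    -0.001] F [-1.   0.8  1. ] j [ 0.04  0.57  1.9  -0.12  0.17 -1.42] w 65.2
```

View pics/w2.png

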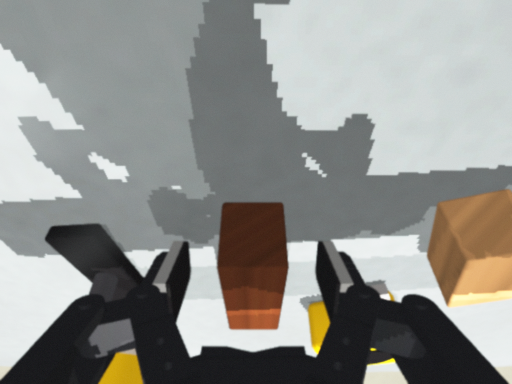

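View pics/s2.png

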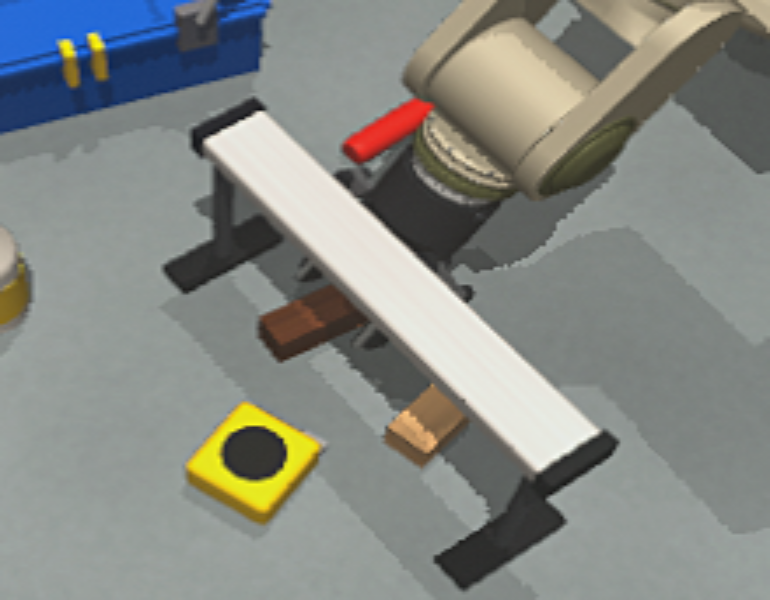

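```bash

python3 -m jog '[{"linear":[0,0,0],"rotation":[0,0,0],"grip":15},{"linear":[0,0,0],"rotation":[0,0,0],"grip":15},{"linear":[0,0,0],"rotation":[0,0,0],"grip":15},{"linear":[0,0,0],"rotation":[0,0,0],"grip":15},{"linear":[0,0,0],"rotation":[0,0,0],"grip":15},{"linear":[0,0,0],"rotation":[0,0,0],"grip":15},{"linear":[0,0,0],"rotation":[0,0,0],"grip":15},{"linear":[0,0,0],"rotation":[0,0,0],"grip":15}]' 45
python3 -c "
from h import *
show()"
```

```text
time_s: 5.18
eef_pos: [570.9, 134.1, 12.4]
ee_rot: [0.609, -0.609, 0.36, 0.359]
force: [-3.7, -0.9, 6.8]
grip_width: 0.342
t 5.18 p [570.9 134.1  12.4] x [ 0.482 -0.001 -0.876] z [ 0.001  1.    -0.001] F [-3.7 -0.9  6.8] j [ 0.04  0.57  1.9  -0.12  0.17 -1.42] w 29.2
```

```bash

python3 -m jog '[{"linear":[-0.03,0.02,0],"rotation":[0,0,0],"grip":15},{"linear":[-0.055,0.046,0],"rotation":[0,0,0],"grip":15},{"linear":[-0.09,0.1,0],"rotation":[0,0,0],"grip":15},{"linear":[-0.125,0.155,0],"rotation":[0,0,0],"grip":15},{"linear":[-0.163,0.215,0],"rotation":[0,0,0],"grip":15},{"linear":[-0.163,0.215,0],"rotation":[0,0,0],"grip":15},{"linear":[-0.163,0.215,0],"rotation":[0,0,0],"grip":15}]' 
python3 -c "
from h import *
from rig import *
show(); p,Rr,s=cur()
q,d=capture('scene'); cv2.imwrite('pics/s3.png',q[:,:,::-1])
Ra=tool(.25,0,1); Rb=tool(0,-.17,1)
ct,st=np.cos(-.1745),np.sin(-.1745)
print([ (573+ct*a-st*b,-216+st*a+ct*b) for a,b in ((35,25),(20,-30))])
rep(p,Rr,[460,110,260],Ra); rep([460,110,260],Ra,[480,-80,300],Rb)"
```

```text
time_s: 5.77
eef_pos: [490.5, 134.3, 24.4]
ee_rot: [0.609, -0.609, 0.36, 0.359]
force: [1.0, -1.1, 0.1]
grip_width: 0.342
t 5.77 p [490.5 134.3  24.4] x [ 0.482 -0.001 -0.876] z [ 0.001  1.    -0.001] F [ 1.  -1.1  0.1] j [ 0.05  0.43  2.12 -0.27  0.09 -1.26] w 29.2
[(np.float64(611.8088652603036), np.float64(-197.45621459335774)), (np.float64(587.4877968201515), np.float64(-249.0167191480015))]
 lin [-0.737, -0.29, -0.082] rot [-0.001, -0.002, 0.507] mm 238.8 rad 0.253 rows>= 5.7 
 lin [-0.113, -0.098, -0.633] rot [0.338, 0.042, 0.499] mm 195.2 rad 0.302 rows>= 4.7
```

View pics/s3.png

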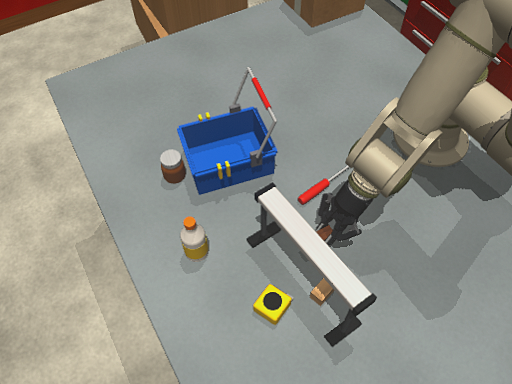

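```bash

python3 -m jog '[{"linear":[-0.09,0,0],"rotation":[0,0,0.06],"grip":15},{"linear":[-0.18,-0.04,-0.01],"rotation":[0,0,0.12],"grip":15},{"linear":[-0.29,-0.09,-0.02],"rotation":[0,0,0.2],"grip":15},{"linear":[-0.40,-0.14,-0.04],"rotation":[0,0,0.28],"grip":15},{"linear":[-0.51,-0.19,-0.06],"rotation":[0,0,0.36],"grip":15},{"linear":[-0.62,-0.24,-0.07],"rotation":[0,0,0.43],"grip":15},{"linear":[-0.737,-0.29,-0.082],"rotation":[0,0,0.507],"grip":15},{"linear":[-0.737,-0.29,-0.082],"rotation":[0,0,0.507],"grip":15},{"linear":[-0.737,-0.29,-0.082],"rotation":[0,0,0.507],"grip":15}]' 
python3 -c "
from h import *
from rig import *
show(); p,Rr,s=cur()
Rb=tool(0,-.1745,1)
rep(p,Rr,[480,-60,320],Rb); rep([480,-60,320],Rb,[611,-198,300],Rb);rep([611,-198,300],Rb,[611,-198,75],Rb)"
```

```text
time_s: 6.57
eef_pos: [462.2, 109.7, 262.2]
ee_rot: [0.56, -0.559, 0.433, 0.432]
force: [-0.3, 0.3, -0.7]
grip_width: 0.341
t 6.57 p [462.2 109.7 262.2] x [ 0.253 -0.    -0.967] z [ 0.001  1.    -0.   ] F [-0.3  0.3 -0.7] j [-0.02  0.04  1.76  0.    1.08 -1.59] w 29.1
 lin [-0.171, -0.107, -0.565] rot [0.344, 0.044, 0.51] mm 180.1 rad 0.309 rows>= 4.3 
 lin [0.067, -0.51, -0.377] rot [0.0, 0.0, 0.0] mm 191.3 rad 0.0 rows>= 4.6 
 lin [0.75, 0.0, -0.0] rot [0.0, 0.0, 0.0] mm 225.0 rad 0.0 rows>= 5.4
```

```bash

python3 -m jog '[{"linear":[-0.05,-0.02,-0.11],"rotation":[0.07,0.01,0.1],"grip":15},{"linear":[-0.1,-0.06,-0.25],"rotation":[0.17,0.02,0.25],"grip":15},{"linear":[-0.14,-0.08,-0.41],"rotation":[0.25,0.03,0.4],"grip":15},{"linear":[-0.171,-0.107,-0.565],"rotation":[0.344,0.044,0.51],"grip":15},{"linear":[-0.171,-0.107,-0.565],"rotation":[0.344,0.044,0.51],"grip":15},{"linear":[-0.171,-0.107,-0.565],"rotation":[0.344,0.044,0.51],"grip":15}]' |head -2
python3 -c "
from h import *
from rig import *
show(); p,Rr,s=cur()
Rb=tool(0,-.1745,1)
rep(p,Rr,[597,-195,310],Rb);rep([597,-195,300],Rb,[597,-195,75],Rb)"
```

```text
time_s: 7.07
eef_pos: [481.1, -63.5, 318.6]
t 7.07 p [481.1 -63.5 318.6] x [-0.001  0.    -1.   ] z [0.177 0.984 0.   ] F [-0.   0.1 -1.7] j [-0.37  0.18  1.45 -0.    1.52 -1.77] w 29.4
 lin [0.028, -0.458, -0.363] rot [-0.008, 0.0, -0.003] mm 175.5 rad 0.004 rows>= 4.2 
 lin [0.75, 0.0, -0.0] rot [0.0, 0.0, 0.0] mm 225.0 rad 0.0 rows>= 5.4
```

```bash

python3 -m jog '[{"linear":[0.005,-0.1,-0.08],"rotation":[0,0,0],"grip":15},{"linear":[0.01,-0.22,-0.17],"rotation":[0,0,0],"grip":15},{"linear":[0.02,-0.34,-0.27],"rotation":[0,0,0],"grip":15},{"linear":[0.028,-0.458,-0.363],"rotation":[0,0,0],"grip":15},{"linear":[0.1,-0.458,-0.363],"rotation":[0,0,0],"grip":15},{"linear":[0.2,-0.458,-0.363],"rotation":[0,0,0],"grip":15},{"linear":[0.3,-0.458,-0.363],"rotation":[0,0,0],"grip":15},{"linear":[0.4,-0.458,-0.363],"rotation":[0,0,0],"grip":15},{"linear":[0.4,-0.458,-0.363],"rotation":[0,0,0],"grip":15}]' |head -2
python3 -c "
from h import *
from rig import *
show(); p,Rr,s=cur()
Rb=tool(0,-.1745,1)
rep(p,Rr,[597,-195,75],Rb)
for n in ('scene','wrist'):
  q,d=capture(n); cv2.imwrite('pics/%s4.png'%n,q[:,:,::-1])
"
```

```text
time_s: 7.82
eef_pos: [594.6, -192.9, 190.6]
t 7.82 p [ 594.6 -192.9  190.6] x [-0.012  0.007 -1.   ] z [0.177 0.984 0.005] F [-1.4  0.9 -1.7] j [-0.5   0.57  1.22  0.    1.37 -1.89] w 29.4
 lin [0.385, -0.014, -0.007] rot [-0.006, 0.01, -0.026] mm 115.7 rad 0.014 rows>= 2.8
```

View pics/scene4.png

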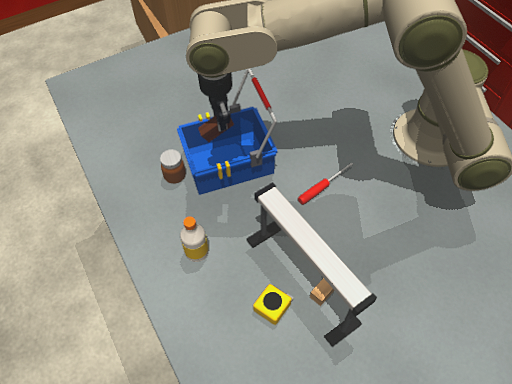

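View pics/wrist4.png

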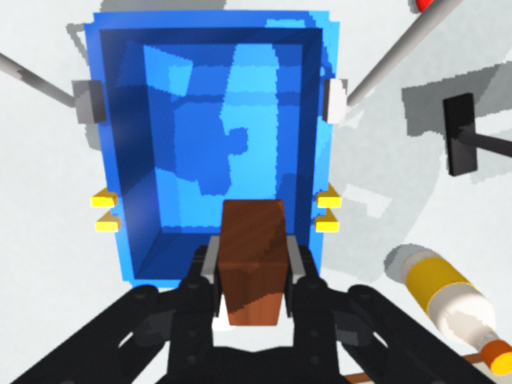

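```bash

python3 -m jog '[{"linear":[0.08,0.01,0],"rotation":[0,0,-0.02],"grip":15},{"linear":[0.16,0.02,0],"rotation":[0,0,-0.02],"grip":15},{"linear":[0.24,0.02,0],"rotation":[0,0,-0.02],"grip":15},{"linear":[0.32,0.02,0],"rotation":[0,0,-0.02],"grip":15},{"linear":[0.38,0.02,0],"rotation":[0,0,-0.02],"grip":15},{"linear":[0.38,0.02,0],"rotation":[0,0,-0.02],"grip":15},{"linear":[0.38,0.02,0],"rotation":[0,0,-0.02],"grip":48},{"linear":[0.38,0.02,0],"rotation":[0,0,-0.02],"grip":48},{"linear":[0.38,0.02,0],"rotation":[0,0,-0.02],"grip":48},{"linear":[0.38,0.02,0],"rotation":[0,0,-0.02],"grip":48},{"linear":[0.38,0.02,0],"rotation":[0,0,-0.02],"grip":48}]'
python3 -m jog '[{"linear":[-0.1,0,0],"rotation":[0,0,0],"grip":48},{"linear":[-0.2,0,0],"rotation":[0,0,0],"grip":48},{"linear":[-0.3,0,0],"rotation":[0,0,0],"grip":48},{"linear":[-0.42,0,0],"rotation":[0,0,0],"grip":48},{"linear":[-0.54,0,0],"rotation":[0,0,0],"grip":48},{"linear":[-0.66,0,0],"rotation":[0,0,0],"grip":60},{"linear":[-0.77,0,0],"rotation":[0,0,0],"grip":60},{"linear":[-0.77,0,0],"rotation":[0,0,0],"grip":60}]'
python3 -c "
from h import *
from rig import *
show(); p,Rr,s=cur()
Ra=tool(0.1,0.1,1);Rb=tool(.25,.3,1); Rc=tool(.52,.3,1)
tx=Rc.as_matrix()[:,0]; G=np.array([550.6,246,30]); T=G+18.7*tx; S=T-165*tx; print(T,S)
rep(p,Rr,[480,-40,320],Ra);rep([480,-40,320],Ra,[450,180,280],Rb); rep([450,180,280],Rb,S,Rc)
q,d=capture('wrist'); cv2.imwrite('pics/w5.png',q[:,:,::-1])
"
```

```text
time_s: 8.83
eef_pos: [591.1, -193.2, 85.0]
ee_rot: [0.544, -0.456, 0.54, 0.451]
force: [-0.7, -0.4, -0.1]
grip_width: 0.56
time_s: 9.5
eef_pos: [590.1, -193.5, 323.9]
ee_rot: [0.546, -0.46, 0.539, 0.447]
force: [0.6, -0.2, 0.3]
grip_width: 0.706
t 9.5 p [ 590.1 -193.5  323.9] x [ 0.02  -0.007 -1.   ] z [ 0.176  0.984 -0.004] F [ 0.6 -0.2  0.3] j [-0.51  0.49  1.01  0.    1.62 -1.9 ] w 60.3
[559.47666048 248.74587286  13.77178134] [481.15318563 224.51758289 156.96194599]
 lin [0.002, 0.452, 0.439] rot [-0.554, -0.04, -0.159] mm 188.9 rad 0.289 rows>= 4.5 
 lin [0.13, 0.039, 0.74] rot [-0.394, -0.07, -0.299] mm 225.6 rad 0.25 rows>= 5.4 
 lin [0.433, -0.037, 0.111] rot [-0.0, -0.0, -0.54] mm 134.5 rad 0.27 rows>= 3.2
```

View pics/w5.png

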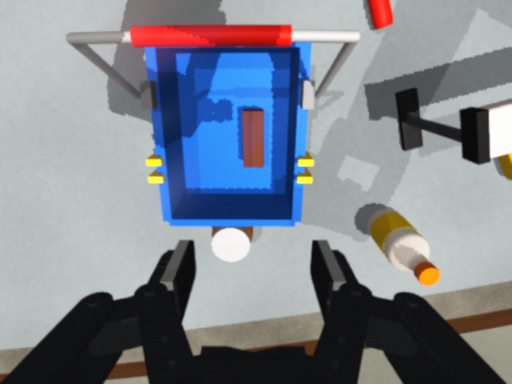

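```bash

python3 -m jog '[{"linear":[0,0.11,0.11],"rotation":[-0.14,-0.01,-0.04],"grip":65},{"linear":[0,0.22,0.22],"rotation":[-0.28,-0.02,-0.08],"grip":65},{"linear":[0,0.34,0.33],"rotation":[-0.42,-0.03,-0.12],"grip":65},{"linear":[0.002,0.452,0.439],"rotation":[-0.554,-0.04,-0.159],"grip":65},{"linear":[0.002,0.452,0.439],"rotation":[-0.554,-0.04,-0.159],"grip":65},{"linear":[0.002,0.452,0.439],"rotation":[-0.554,-0.04,-0.159],"grip":65}]' |head -2
python3 -m jog '[{"linear":[0.02,0.01,0.12],"rotation":[-0.07,-0.01,-0.05],"grip":65},{"linear":[0.05,0.02,0.25],"rotation":[-0.13,-0.02,-0.1],"grip":65},{"linear":[0.07,0.02,0.38],"rotation":[-0.2,-0.04,-0.15],"grip":65},{"linear":[0.09,0.03,0.5],"rotation":[-0.26,-0.05,-0.2],"grip":65},{"linear":[0.11,0.035,0.62],"rotation":[-0.33,-0.06,-0.25],"grip":65},{"linear":[0.13,0.039,0.74],"rotation":[-0.394,-0.07,-0.299],"grip":65},{"linear":[0.13,0.039,0.74],"rotation":[-0.394,-0.07,-0.299],"grip":65},{"linear":[0.13,0.039,0.74],"rotation":[-0.394,-0.07,-0.299],"grip":65}]' |head -2
python3 -c "
from h import *
from rig import *
show(); p,Rr,s=cur()
Rc=tool(.53,.27,1)
tx=Rc.as_matrix()[:,0]; G=np.array([548.7,245,30]); T=G+18.7*tx; S=T-165*tx; print(T,S)
rep(p,Rr,S,Rc)
"
```

```text
time_s: 10.05
eef_pos: [477.1, -36.6, 317.2]
time_s: 10.72
eef_pos: [445.7, 184.5, 277.0]
t 10.72 p [445.7 184.5 277. ] x [ 0.23   0.077 -0.97 ] z [-0.301  0.954  0.004] F [-0.2 -0.3  0.4] j [ 0.12  0.05  1.72  0.05  1.14 -1.77] w 64.7
[557.81098261 247.52153856  13.86550778] [477.41995958 225.27266889 156.22867442]
 lin [0.425, -0.04, 0.096] rot [0.063, 0.035, -0.57] mm 131.4 rad 0.287 rows>= 3.2
```

```bash

python3 -m jog '[{"linear":[0.1,-0.01,0.02],"rotation":[0.01,0.01,-0.14],"grip":65},{"linear":[0.21,-0.02,0.05],"rotation":[0.03,0.02,-0.28],"grip":65},{"linear":[0.32,-0.03,0.07],"rotation":[0.05,0.03,-0.42],"grip":65},{"linear":[0.425,-0.04,0.096],"rotation":[0.063,0.035,-0.57],"grip":65},{"linear":[0.425,-0.04,0.096],"rotation":[0.063,0.035,-0.57],"grip":65},{"linear":[0.425,-0.04,0.096],"rotation":[0.063,0.035,-0.57],"grip":65}]' |head -2
python3 -c "
from h import *
from rig import *
show(); p,Rr,s=cur()
Rc=tool(.53,.27,1)
tx=Rc.as_matrix()[:,0]; G=np.array([548.7,245,30]); T=G+18.7*tx
rep(p,Rr,T,Rc)
q,d=capture('wrist'); cv2.imwrite('pics/w6.png',q[:,:,::-1])
"
```

```text
time_s: 11.22
eef_pos: [477.2, 224.1, 155.5]
t 11.22 p [477.2 224.1 155.5] x [ 0.482  0.133 -0.866] z [-0.266  0.964 -0.   ] F [-0.   0.4  1. ] j [ 0.2   0.18  1.99  0.08  0.45 -1.7 ] w 64.7
 lin [0.549, -0.006, 0.004] rot [-0.001, -0.001, -0.012] mm 164.6 rad 0.006 rows>= 3.9
```

View pics/w6.png

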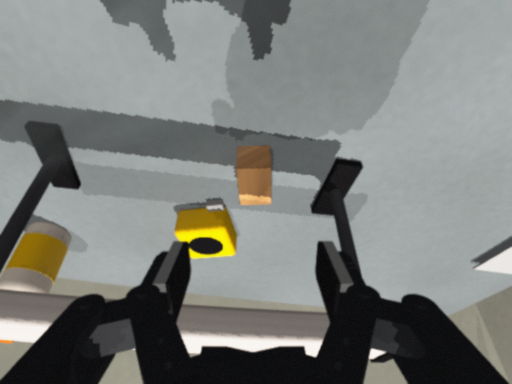

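Block at (254,172), centred between the fingers and nearly aligned. Going in.

```bash

python3 -m jog '[{"linear":[0.08,0,0],"rotation":[0,0,0],"grip":65},{"linear":[0.16,0,0],"rotation":[0,0,-0.01],"grip":65},{"linear":[0.24,-0.002,0.002],"rotation":[0,0,-0.01],"grip":65},{"linear":[0.32,-0.004,0.003],"rotation":[0,0,-0.01],"grip":65},{"linear":[0.39,-0.005,0.004],"rotation":[0,0,-0.01],"grip":65},{"linear":[0.45,-0.006,0.004],"rotation":[0,0,-0.01],"grip":65},{"linear":[0.5,-0.006,0.004],"rotation":[0,0,-0.01],"grip":65},{"linear":[0.549,-0.006,0.004],"rotation":[0,0,-0.01],"grip":65},{"linear":[0.549,-0.006,0.004],"rotation":[0,0,-0.01],"grip":65},{"linear":[0.549,-0.006,0.004],"rotation":[0,0,-0.01],"grip":65}]' | head -3
python3 -c "
from h import *
from rig import *
show(); p,Rr,s=cur()
c=calibration('wrist'); q,d=capture('wrist'); cv2.imwrite('pics/w7.png',q[:,:,::-1])
q,d=capture('scene'); cv2.imwrite('pics/s7.png',cv2.resize(q[150:350,200:420,::-1],None,fx=3.5,fy=3))
"
```

```text
time_s: 12.1
eef_pos: [560.8, 247.4, 17.6]
ee_rot: [-0.562, 0.656, -0.265, -0.429]
t 12.1 p [560.8 247.4  17.6] x [ 0.491  0.135 -0.861] z [-0.265  0.964 -0.   ] F [-1.7  0.   0.5] j [ 0.21  0.59  1.85  0.17  0.17 -1.78] w 65.2
```

View pics/w7.png

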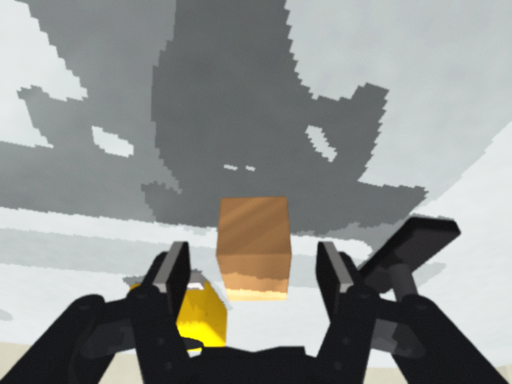

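View pics/s7.png

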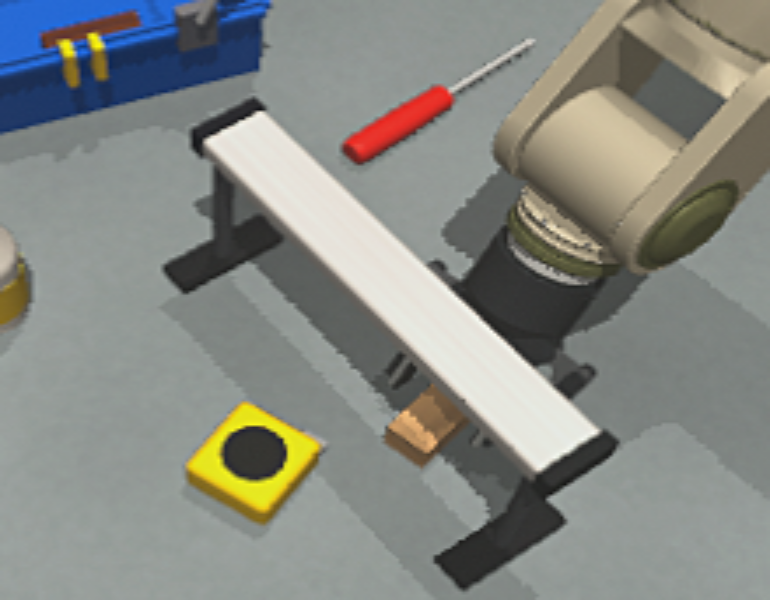

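```bash

python3 -m jog '[{"linear":[0.01,0.016,0],"rotation":[0,0,0],"grip":65},{"linear":[0.01,0.016,0],"rotation":[0,0,0],"grip":65},{"linear":[0.01,0.016,0],"rotation":[0,0,0],"grip":65}]' | head -2
python3 -m jog '[{"linear":[0,0,0],"rotation":[0,0,0],"grip":15},{"linear":[0,0,0],"rotation":[0,0,0],"grip":15},{"linear":[0,0,0],"rotation":[0,0,0],"grip":15},{"linear":[0,0,0],"rotation":[0,0,0],"grip":15},{"linear":[0,0,0],"rotation":[0,0,0],"grip":15},{"linear":[0,0,0],"rotation":[0,0,0],"grip":15},{"linear":[0,0,0],"rotation":[0,0,0],"grip":15}]' 45
python3 -c "
from h import *
from rig import *
show()
q,d=capture('wrist'); cv2.imwrite('pics/w8.png',q[:,:,::-1])
"
```

```text
time_s: 12.45
eef_pos: [557.7, 246.9, 13.4]
time_s: 13.03
eef_pos: [557.9, 247.0, 13.8]
ee_rot: [-0.562, 0.656, -0.264, -0.429]
force: [-2.8, 0.1, 5.3]
grip_width: 0.39
t 13.03 p [557.9 247.   13.8] x [ 0.492  0.135 -0.86 ] z [-0.266  0.964 -0.   ] F [-2.8  0.1  5.3] j [ 0.21  0.59  1.86  0.18  0.16 -1.8 ] w 33.3
```

View pics/w8.png

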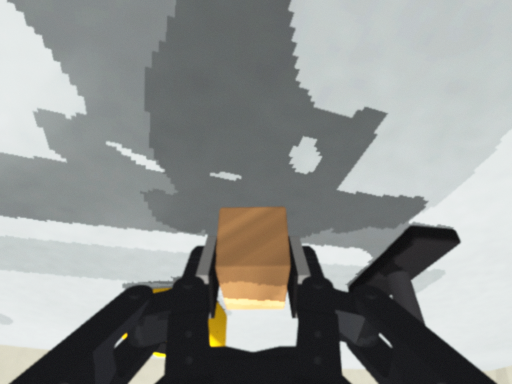

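```bash

python3 -m jog '[{"linear":[-0.03,0.02,0],"rotation":[0,0,0],"grip":15},{"linear":[-0.055,0.05,0],"rotation":[0,0,0],"grip":15},{"linear":[-0.1,0.1,0],"rotation":[0,0,0.05],"grip":15},{"linear":[-0.14,0.155,0],"rotation":[0,0,0.12],"grip":15},{"linear":[-0.18,0.204,0],"rotation":[0,0,0.2],"grip":15},{"linear":[-0.18,0.204,0],"rotation":[0,0,0.2],"grip":15},{"linear":[-0.18,0.204,0],"rotation":[0,0,0.2],"grip":15}]' 
python3 -c "
from h import *
from rig import *
show(); p,Rr,s=cur()
Ra=tool(.2,.2,1);Rb=tool(0,-.1745,1)
rep(p,Rr,[450,170,270],Ra); rep([450,170,270],Ra,[480,-60,320],Rb); rep([480,-60,320],Rb,[588,-249,310],Rb)
q,d=capture('scene'); cv2.imwrite('pics/s9.png',q[:,:,::-1])
"
```

```text
time_s: 13.67
eef_pos: [481.1, 225.8, 29.2]
ee_rot: [-0.54, 0.642, -0.296, -0.456]
force: [-0.4, 0.6, -0.3]
grip_width: 0.39
t 13.67 p [481.1 225.8  29.2] x [ 0.408  0.112 -0.906] z [-0.266  0.964 -0.   ] F [-0.4  0.6 -0.3] j [ 0.21  0.45  2.02  0.11  0.24 -1.74] w 33.3
 lin [-0.79, -0.205, -0.152] rot [0.132, 0.042, 0.474] mm 249.1 rad 0.247 rows>= 6.0 
 lin [-0.174, 0.02, -0.771] rot [0.746, 0.075, 0.395] mm 237.3 rad 0.424 rows>= 5.7 
 lin [0.033, -0.464, -0.558] rot [0.0, 0.0, 0.0] mm 217.9 rad 0.0 rows>= 5.2
```

View pics/s9.png

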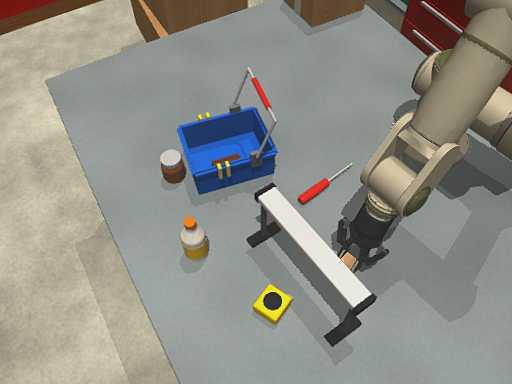

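```bash

python3 -m jog '[{"linear":[-0.1,-0.01,-0.02],"rotation":[0.02,0,0.06],"grip":15},{"linear":[-0.22,-0.04,-0.04],"rotation":[0.04,0.01,0.13],"grip":15},{"linear":[-0.34,-0.08,-0.06],"rotation":[0.06,0.02,0.2],"grip":15},{"linear":[-0.46,-0.12,-0.09],"rotation":[0.08,0.03,0.28],"grip":15},{"linear":[-0.58,-0.15,-0.11],"rotation":[0.1,0.03,0.35],"grip":15},{"linear":[-0.69,-0.18,-0.13],"rotation":[0.12,0.04,0.42],"grip":15},{"linear":[-0.79,-0.205,-0.152],"rotation":[0.132,0.042,0.474],"grip":15},{"linear":[-0.79,-0.205,-0.152],"rotation":[0.132,0.042,0.474],"grip":15},{"linear":[-0.79,-0.205,-0.152],"rotation":[0.132,0.042,0.474],"grip":15}]' |head -2
python3 -m jog '[{"linear":[-0.03,0,-0.13],"rotation":[0.12,0.01,0.06],"grip":15},{"linear":[-0.06,0.01,-0.26],"rotation":[0.25,0.02,0.13],"grip":15},{"linear":[-0.09,0.01,-0.39],"rotation":[0.37,0.04,0.2],"grip":15},{"linear":[-0.12,0.02,-0.52],"rotation":[0.5,0.05,0.26],"grip":15},{"linear":[-0.15,0.02,-0.65],"rotation":[0.62,0.06,0.33],"grip":15},{"linear":[-0.174,0.02,-0.771],"rotation":[0.746,0.075,0.395],"grip":15},{"linear":[-0.174,0.02,-0.771],"rotation":[0.746,0.075,0.395],"grip":15},{"linear":[-0.174,0.02,-0.771],"rotation":[0.746,0.075,0.395],"grip":15}]' |head -2
python3 -c "
from h import *
from rig import *
show(); p,Rr,s=cur()
Rb=tool(0,-.1745,1)
rep(p,Rr,[583,-249,315],Rb); rep([583,-249,315],Rb,[583,-249,80],Rb)
"
```

```text
time_s: 14.47
eef_pos: [451.7, 170.2, 270.8]
time_s: 15.13
eef_pos: [482.1, -61.0, 318.6]
t 15.13 p [482.1 -61.  318.6] x [ 0.002  0.003 -1.   ] z [0.176 0.984 0.003] F [-0.3 -0.1 -0.9] j [-0.37  0.18  1.45  0.    1.52 -1.76] w 33.1
 lin [0.011, -0.441, -0.558] rot [-0.004, 0.006, 0.003] mm 213.4 rad 0.004 rows>= 5.1 
 lin [0.783, 0.0, -0.0] rot [0.0, 0.0, 0.0] mm 235.0 rad 0.0 rows>= 5.6
```

```bash

python3 -m jog '[{"linear":[0,-0.09,-0.11],"rotation":[0,0,0],"grip":15},{"linear":[0,-0.18,-0.22],"rotation":[0,0,0],"grip":15},{"linear":[0,-0.27,-0.33],"rotation":[0,0,0],"grip":15},{"linear":[0.01,-0.36,-0.45],"rotation":[0,0,0],"grip":15},{"linear":[0.011,-0.441,-0.558],"rotation":[0,0,0],"grip":15},{"linear":[0.1,-0.441,-0.558],"rotation":[0,0,0],"grip":15},{"linear":[0.22,-0.441,-0.558],"rotation":[0,0,0],"grip":15},{"linear":[0.34,-0.441,-0.558],"rotation":[0,0,0],"grip":15},{"linear":[0.34,-0.441,-0.558],"rotation":[0,0,0],"grip":15},{"linear":[0.34,-0.441,-0.558],"rotation":[0,0,0],"grip":15}]' |head -2
python3 -c "
from h import *
from rig import *
show(); p,Rr,s=cur()
Rb=tool(0,-.1745,1)
rep(p,Rr,[583,-248,80],Rb)
q,d=capture('wrist'); cv2.imwrite('pics/w10.png',q[:,:,::-1])
"
```

```text
time_s: 15.97
eef_pos: [583.0, -247.2, 214.9]
t 15.97 p [ 583.  -247.2  214.9] x [-0.001  0.005 -1.   ] z [0.174 0.985 0.005] F [-1.2 -1.2  0.6] j [-0.59  0.57  1.16  0.    1.42 -1.98] w 33.3
 lin [0.45, -0.001, -0.005] rot [-0.0, 0.01, -0.004] mm 134.9 rad 0.005 rows>= 3.2
```

View pics/w10.png

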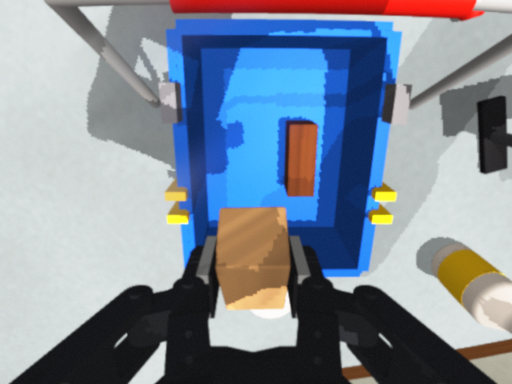

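```bash

python3 -m jog '[{"linear":[0.09,0,0.01],"rotation":[0,0,0],"grip":15},{"linear":[0.18,0,0.01],"rotation":[0,0,0],"grip":15},{"linear":[0.27,0,0.01],"rotation":[0,0,0],"grip":15},{"linear":[0.36,0,0.01],"rotation":[0,0,0],"grip":15},{"linear":[0.45,0,0.01],"rotation":[0,0,0],"grip":15},{"linear":[0.45,0,0.01],"rotation":[0,0,0],"grip":15},{"linear":[0.45,0,0.01],"rotation":[0,0,0],"grip":48},{"linear":[0.45,0,0.01],"rotation":[0,0,0],"grip":48},{"linear":[0.45,0,0.01],"rotation":[0,0,0],"grip":48},{"linear":[0.45,0,0.01],"rotation":[0,0,0],"grip":48},{"linear":[0.45,0,0.01],"rotation":[0,0,0],"grip":48}]'
python3 -m jog '[{"linear":[-0.1,0,0],"rotation":[0,0,0],"grip":48},{"linear":[-0.2,0,0],"rotation":[0,0,0],"grip":48},{"linear":[-0.3,0,0],"rotation":[0,0,0],"grip":48},{"linear":[-0.42,0,0],"rotation":[0,0,0],"grip":30},{"linear":[-0.54,0,0],"rotation":[0,0,0],"grip":0},{"linear":[-0.66,0,0],"rotation":[0,0,0],"grip":0},{"linear":[-0.77,0,0],"rotation":[0,0,0],"grip":0},{"linear":[-0.77,0,0],"rotation":[0,0,0],"grip":0}]'
python3 -c "
from h import *
from rig import *
show(); p,Rr,s=cur()
for n in ('wrist','top','scene'):
  c=calibration(n); q,d=capture(n); cv2.imwrite('pics/%s11.png'%n,q[:,:,::-1]); np.savez('%s11.npz'%n,p=q,d=d,K=c['intrinsics'],dist=c['dist'],T=c['world_from_camera'])
"
```

```text
time_s: 16.93
eef_pos: [585.2, -245.0, 83.8]
ee_rot: [0.543, -0.455, 0.54, 0.454]
force: [0.2, 0.0, -0.3]
grip_width: 0.562
time_s: 17.6
eef_pos: [585.0, -245.8, 323.1]
ee_rot: [0.545, -0.46, 0.539, 0.449]
force: [0.5, -0.9, 0.1]
grip_width: -0.001
t 17.6 p [ 585.  -245.8  323.1] x [ 0.015 -0.006 -1.   ] z [ 0.174  0.985 -0.003] F [ 0.5 -0.9  0.1] j [-0.58  0.53  0.95  0.    1.65 -1.98] w -0.1
```

View pics/wrist11.png

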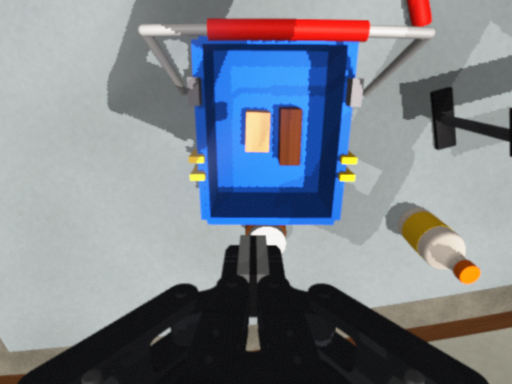

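View pics/scene11.png

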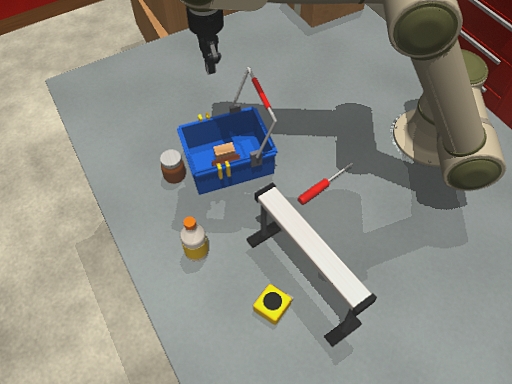

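```bash
python3 -c "
from h import *
p,Rr,s=cur()
Rb=tool(0,-.1745,1)
W=lambda x,z:[573+.985*x,-216-.1736*x,z]
rep(p,Rr,W(-142,323),Rb);rep(W(-142,323),Rb,W(-142,215),Rb)
"
```

```text
lin [-0.03, 0.526, 0.089] rot [-0.001, 0.004, 0.008] mm 160.3 rad 0.005 rows>= 3.8 
 lin [0.36, 0.0, -0.0] rot [0.0, 0.0, 0.0] mm 108.0 rad 0.0 rows>= 2.6
```

```bash

python3 -m jog '[{"linear":[-0.02,0.12,0.02],"rotation":[0,0,0],"grip":0},{"linear":[-0.02,0.25,0.04],"rotation":[0,0,0],"grip":0},{"linear":[-0.03,0.39,0.07],"rotation":[0,0,0],"grip":0},{"linear":[-0.03,0.526,0.089],"rotation":[0,0,0],"grip":0},{"linear":[-0.03,0.526,0.089],"rotation":[0,0,0.008],"grip":0},{"linear":[-0.03,0.526,0.089],"rotation":[0,0,0.008],"grip":0},{"linear":[0.1,0.526,0.089],"rotation":[0,0,0.008],"grip":0},{"linear":[0.22,0.526,0.089],"rotation":[0,0,0.008],"grip":0},{"linear":[0.33,0.526,0.089],"rotation":[0,0,0.008],"grip":0},{"linear":[0.33,0.526,0.089],"rotation":[0,0,0.008],"grip":0},{"linear":[0.33,0.526,0.089],"rotation":[0,0,0.008],"grip":0}]'
python3 -c "
from h import *
from rig import *
show(); p,Rr,s=cur()
Rb=tool(0,-.1745,1)
W=lambda x,z:[573+.985*x,-216-.1736*x,z]
rep(p,Rr,W(-119,216),Rb);rep(p,Rr,W(-73,225),Rb);rep(p,Rr,W(14,190),Rb)
for n in ('wrist','scene'):
  q,d=capture(n); cv2.imwrite('pics/%s12.png'%n,q[:,:,::-1])
"
```

```text
time_s: 18.67
eef_pos: [434.0, -191.4, 214.3]
ee_rot: [0.542, -0.453, 0.541, 0.456]
force: [0.3, -0.1, 0.6]
grip_width: 0.0
t 18.67 p [ 434.  -191.4  214.3] x [-0.002  0.004 -1.   ] z [0.174 0.985 0.004] F [ 0.3 -0.1  0.6] j [-0.66  0.22  1.67  0.    1.26 -2.06] w 0.0
 lin [-0.006, -0.074, -0.0] rot [-0.001, 0.007, -0.005] mm 22.2 rad 0.004 rows>= 0.5 
 lin [-0.036, -0.227, -0.0] rot [-0.001, 0.007, -0.005] mm 68.9 rad 0.004 rows>= 1.7 
 lin [0.08, -0.517, -0.0] rot [-0.001, 0.007, -0.005] mm 157.0 rad 0.004 rows>= 3.8
```

View pics/scene12.png

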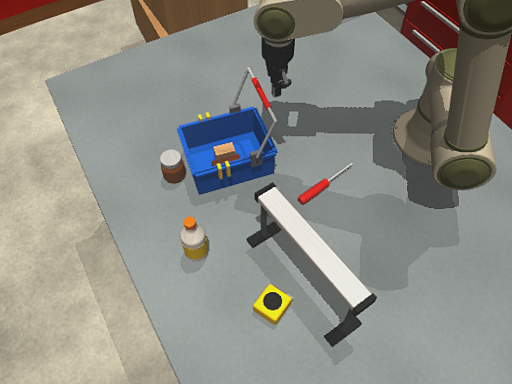

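View pics/wrist12.png

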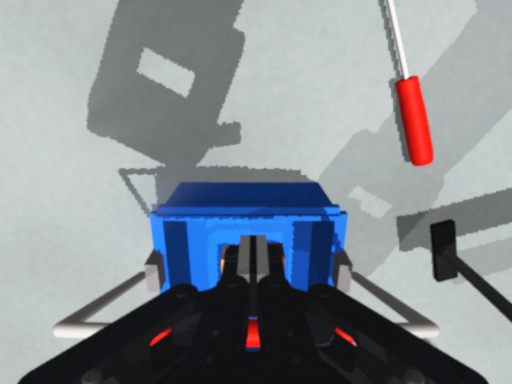

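```bash

python3 -m jog '[{"linear":[-0.003,-0.04,0],"rotation":[0,0,0],"grip":0},{"linear":[-0.006,-0.075,0],"rotation":[0,0,0],"grip":0},{"linear":[-0.018,-0.115,0],"rotation":[0,0,0],"grip":0},{"linear":[-0.03,-0.153,0],"rotation":[0,0,0],"grip":0},{"linear":[-0.034,-0.19,0],"rotation":[0,0,0],"grip":0},{"linear":[-0.036,-0.227,0],"rotation":[0,0,0],"grip":0},{"linear":[-0.036,-0.227,0],"rotation":[0,0,0],"grip":0}]'
python3 -c "
from h import *
from rig import *
show(); p,Rr,s=cur()
Rb=tool(0,-.1745,1)
W=lambda x,z:[573+.985*x,-216-.1736*x,z]
for x,z in ((-46,222),(-22,214),(0,202),(14,190)): rep(p,Rr,W(x,z),Rb)
for n in ('scene',):
  q,d=capture(n); cv2.imwrite('pics/%s13.png'%n,q[:,:,::-1])
"
```

```text
time_s: 19.35
eef_pos: [503.7, -204.6, 229.8]
ee_rot: [0.543, -0.456, 0.54, 0.453]
force: [0.4, -0.1, -1.0]
grip_width: -0.001
t 19.35 p [ 503.7 -204.6  229.8] x [ 0.006 -0.002 -1.   ] z [ 0.173  0.985 -0.001] F [ 0.4 -0.1 -1. ] j [-0.6   0.35  1.45  0.    1.34 -2.  ] w -0.1
 lin [0.026, -0.08, 0.003] rot [0.0, -0.001, 0.013] mm 25.4 rad 0.006 rows>= 0.6 
 lin [0.054, -0.16, 0.003] rot [0.0, -0.001, 0.013] mm 50.7 rad 0.006 rows>= 1.2 
 lin [0.094, -0.233, 0.003] rot [0.0, -0.001, 0.013] mm 75.5 rad 0.006 rows>= 1.8 
 lin [0.134, -0.28, 0.003] rot [0.0, -0.001, 0.013] mm 93.1 rad 0.006 rows>= 2.2
```

View pics/scene13.png

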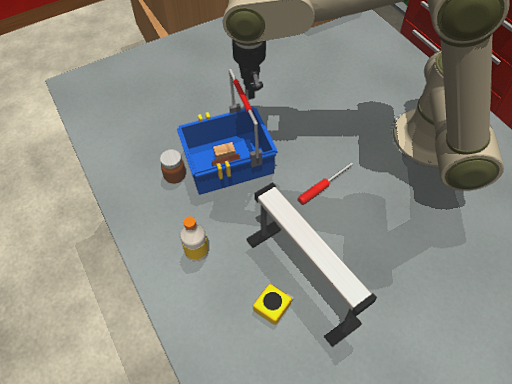

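Bail is upright now, with the fingers just behind the bar (about (255,95)). Continue forward past upright.

```bash

python3 -m jog '[{"linear":[0.013,-0.04,0],"rotation":[0,0,0],"grip":0},{"linear":[0.026,-0.08,0.003],"rotation":[0,0,0],"grip":0},{"linear":[0.04,-0.12,0.003],"rotation":[0,0,0],"grip":0},{"linear":[0.054,-0.16,0.003],"rotation":[0,0,0],"grip":0},{"linear":[0.074,-0.2,0.003],"rotation":[0,0,0],"grip":0},{"linear":[0.094,-0.233,0.003],"rotation":[0,0,0.01],"grip":0},{"linear":[0.115,-0.26,0.003],"rotation":[0,0,0.01],"grip":0},{"linear":[0.134,-0.28,0.003],"rotation":[0,0,0.01],"grip":0},{"linear":[0.15,-0.3,0.003],"rotation":[0,0,0.01],"grip":0},{"linear":[0.15,-0.3,0.003],"rotation":[0,0,0.01],"grip":0}]'
python3 - <<'E'
from h import *
from rig import *
show()
for n in ('scene','top'):
  c=calibration(n); q,d=capture(n); cv2.imwrite('pics/%s14.png'%n,q[:,:,::-1])
  C=(c['intrinsics'],c['dist'],c['world_from_camera'])
  a,uv=cloud(np.ones(d.shape,bool),d,*C); P=np.full(d.shape+(3,),np.nan); P[uv[:,1],uv[:,0]]=a
  hsv=cv2.cvtColor(q,cv2.COLOR_RGB2HSV).astype(int)
  m=((hsv[:,:,0]<8)|(hsv[:,:,0]>172))&(hsv[:,:,1]>150)&(P[:,:,2]>60)&(P[:,:,1]<-100)&(P[:,:,1]>-330)&(P[:,:,0]>430)&(P[:,:,0]<720)
  g=P[m].mean(0); r=g-[573,-216,0]; x=.985*r[0]-.1736*r[1]; y=.1736*r[0]+.985*r[1]
  print(n,m.sum(),g.round(1),"tote",x,y,"ang",np.arctan2(g[2]-5-115,x+55))
E
```

```text
time_s: 20.23
eef_pos: [592.1, -219.1, 183.5]
ee_rot: [0.541, -0.454, 0.542, 0.455]
force: [0.0, 0.9, 0.4]
grip_width: 0.003
t 20.23 p [ 592.1 -219.1  183.5] x [-0.001  0.    -1.   ] z [0.173 0.985 0.   ] F [0.  0.9 0.4] j [-0.54  0.59  1.21 -0.    1.34 -1.94] w 0.3
scene 164 [ 610.3 -227.3  199.5] tote 38.73358976601824 -4.622156867937814 ang 0.7036934516974664
top 1 [ 571.  -263.9  265.8] tote 6.336750281830093 -47.488138308208626 ang 1.1725111593967787
```

View pics/scene14.png

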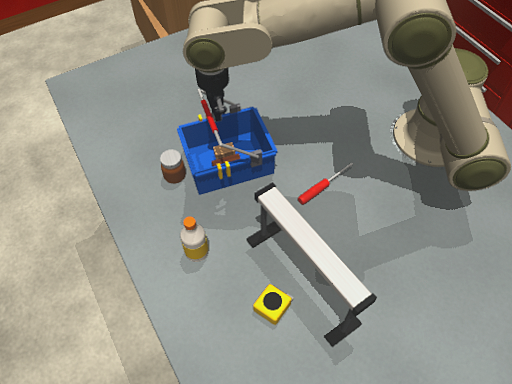

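```bash

python3 -m jog '[{"linear":[-0.04,0.04,0],"rotation":[0,0,0],"grip":0},{"linear":[-0.14,0.03,0],"rotation":[0,0,0],"grip":0},{"linear":[-0.15,-0.03,0],"rotation":[0,0,0],"grip":0},{"linear":[-0.15,-0.08,0],"rotation":[0,0,0],"grip":0},{"linear":[-0.11,-0.085,0],"rotation":[0,0,0],"grip":0},{"linear":[-0.07,-0.085,0],"rotation":[0,0,0],"grip":0},{"linear":[-0.04,-0.1,0],"rotation":[0,0,0],"grip":0},{"linear":[0.005,-0.118,0],"rotation":[0,0,0],"grip":0},{"linear":[0.035,-0.13,0],"rotation":[0,0,0],"grip":0},{"linear":[0.062,-0.143,0],"rotation":[0,0,0],"grip":0},{"linear":[0.092,-0.152,0],"rotation":[0,0,0],"grip":0},{"linear":[0.122,-0.161,0],"rotation":[0,0,0],"grip":0},{"linear":[0.145,-0.164,0],"rotation":[0,0,0],"grip":0},{"linear":[0.163,-0.167,0],"rotation":[0,0,0],"grip":0},{"linear":[0.163,-0.167,0],"rotation":[0,0,0],"grip":0}]'
python3 - <<'E'
from h import *
from rig import *
show()
for n in ('scene',):
  c=calibration(n); q,d=capture(n); cv2.imwrite('pics/%s15.png'%n,q[:,:,::-1])
  C=(c['intrinsics'],c['dist'],c['world_from_camera'])
  a,uv=cloud(np.ones(d.shape,bool),d,*C); P=np.full(d.shape+(3,),np.nan); P[uv[:,1],uv[:,0]]=a
  hsv=cv2.cvtColor(q,cv2.COLOR_RGB2HSV).astype(int)
  m=((hsv[:,:,0]<8)|(hsv[:,:,0]>172))&(hsv[:,:,1]>150)&(P[:,:,2]>60)&(P[:,:,1]<-100)&(P[:,:,1]>-330)&(P[:,:,0]>430)&(P[:,:,0]<720)
  g=P[m].mean(0); r=g-[573,-216,0]; x=.985*r[0]-.1736*r[1]; y=.1736*r[0]+.985*r[1]
  print(n,m.sum(),g.round(1),"tote",x,y,"ang",np.arctan2(g[2]-5-115,x+55))
E
```

```text
time_s: 21.58
eef_pos: [640.7, -227.5, 134.2]
ee_rot: [0.541, -0.454, 0.542, 0.455]
force: [-0.5, -0.5, -0.1]
grip_width: 0.001
t 21.58 p [ 640.7 -227.5  134.2] x [-0.002  0.001 -1.   ] z [0.173 0.985 0.001] F [-0.5 -0.5 -0.1] j [-0.51  0.74  1.08 -0.    1.32 -1.91] w 0.1
scene 64 [ 648.1 -201.3  132.6] tote 71.41014643272405 27.479843662235417 ang 0.0992089644538099
```

View pics/scene15.png

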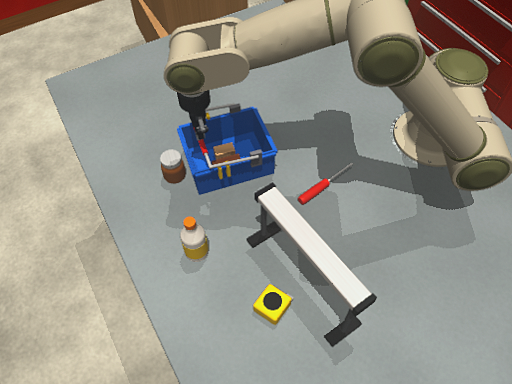

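```bash

python3 -m jog '[{"linear":[0.012,-0.001,0],"rotation":[0,0,0],"grip":0},{"linear":[0.024,-0.002,0],"rotation":[0,0,0],"grip":0},{"linear":[0.036,-0.002,0],"rotation":[0,0,0],"grip":0},{"linear":[0.042,-0.002,0],"rotation":[0,0,0],"grip":0},{"linear":[0.042,-0.002,0],"rotation":[0,0,0],"grip":0}]'
python3 -m jog '[{"linear":[0.005,0,0],"rotation":[0,0,0],"grip":0},{"linear":[0.01,0,0],"rotation":[0,0,0],"grip":0},{"linear":[0.01,0,0],"rotation":[0,0,0],"grip":0}]'
```

```text
time_s: 22.05
eef_pos: [641.2, -227.7, 122.2]
ee_rot: [0.541, -0.454, 0.542, 0.455]
force: [0.5, -0.4, 0.3]
grip_width: -0.0
time_s: 22.3
eef_pos: [641.4, -227.8, 121.6]
ee_rot: [0.541, -0.455, 0.542, 0.455]
force: [-4.6, 2.8, 13.6]
grip_width: 0.001
```

```bash

python3 -m jog '[{"linear":[0.01,0,0],"rotation":[0,0,0],"grip":0},{"linear":[0.018,0,0],"rotation":[0,0,0],"grip":0},{"linear":[0.018,0,0],"rotation":[0,0,0],"grip":0},{"linear":[0.018,0,0],"rotation":[0,0,0],"grip":0}]'
python3 -m jog '[{"linear":[-0.05,0,0],"rotation":[0,0,0],"grip":0},{"linear":[-0.15,0,0],"rotation":[0,0,0],"grip":0},{"linear":[-0.27,0,0],"rotation":[0,0,0],"grip":0},{"linear":[-0.38,0.08,0],"rotation":[0,0,0],"grip":0},{"linear":[-0.48,0.2,0],"rotation":[0,0,0],"grip":0},{"linear":[-0.58,0.33,0],"rotation":[0,0,0],"grip":0},{"linear":[-0.65,0.45,0],"rotation":[0,0,0],"grip":0},{"linear":[-0.65,0.55,0],"rotation":[0,0,0],"grip":0},{"linear":[-0.65,0.65,0],"rotation":[0,0,0],"grip":0},{"linear":[-0.65,0.65,0],"rotation":[0,0,0],"grip":0}]'
python3 - <<'E'
from h import *
from rig import *
show()
for n in ('scene','top'):
  c=calibration(n); q,d=capture(n); cv2.imwrite('pics/%s16.png'%n,q[:,:,::-1])
  if n=='scene': cv2.imwrite('pics/sc16.png',cv2.resize(q[80:230,150:300,::-1],None,fx=4,fy=4))
  C=(c['intrinsics'],c['dist'],c['world_from_camera'])
  a,uv=cloud(np.ones(d.shape,bool),d,*C); P=np.full(d.shape+(3,),np.nan); P[uv[:,1],uv[:,0]]=a
  hsv=cv2.cvtColor(q,cv2.COLOR_RGB2HSV).astype(int)
  m=((hsv[:,:,0]<8)|(hsv[:,:,0]>172))&(hsv[:,:,1]>150)&(P[:,:,2]>60)&(P[:,:,1]<-100)&(P[:,:,1]>-330)&(P[:,:,0]>430)&(P[:,:,0]<720)
  g=P[m].mean(0); r=g-[573,-216,0]; x=.985*r[0]-.1736*r[1]; y=.1736*r[0]+.985*r[1]
  print(n,m.sum(),g.round(1),"tote",x,y,"ang",np.arctan2(g[2]-5-115,x+55))
E
```

```text
time_s: 22.63
eef_pos: [641.5, -227.8, 121.2]
ee_rot: [0.541, -0.456, 0.541, 0.454]
force: [-12.7, 6.2, 28.4]
grip_width: 0.002
time_s: 23.47
eef_pos: [445.4, -192.5, 316.8]
ee_rot: [0.541, -0.456, 0.542, 0.453]
force: [0.8, 0.3, -0.4]
grip_width: -0.004
t 23.47 p [ 445.4 -192.5  316.8] x [ 0.002 -0.003 -1.   ] z [ 0.174  0.985 -0.003] F [ 0.8  0.3 -0.4] j [-0.65  0.17  1.45 -0.    1.51 -2.05] w -0.3
scene 146 [ 642.8 -232.3  120.7] tote 71.60339428188888 -3.9444558684754867 ang 0.005761152875789883
top 280 [ 639.  -229.7  121.1] tote 67.4158374055802 -1.983790109027682 ang 0.009340399229084655
```

View pics/sc16.png

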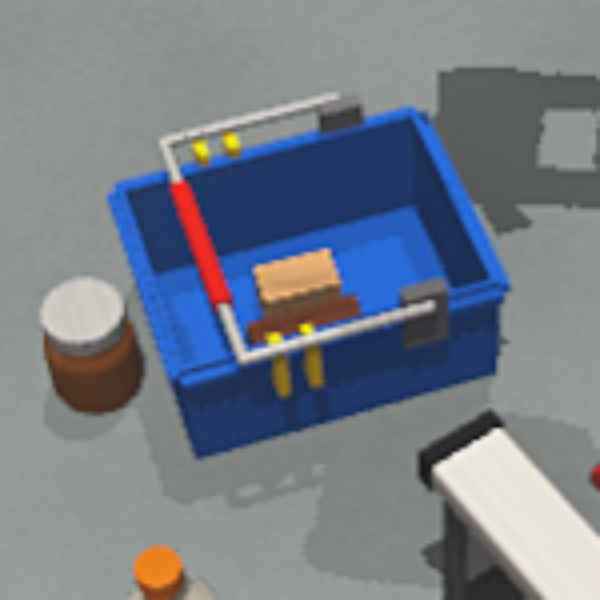

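View pics/top16.png

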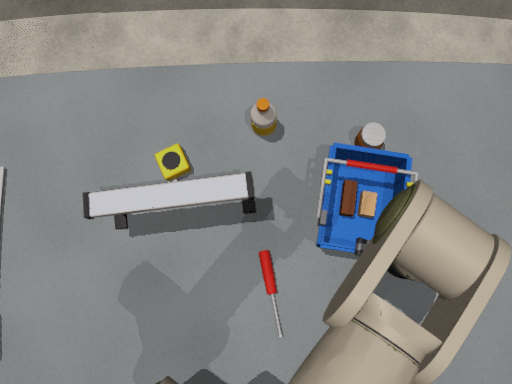

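```bash
python3 - <<'E'
from h import *
from rig import *
a=cv2.imread('pics/scene0.png').astype(int); b=cv2.imread('pics/scene16.png').astype(int)
for n,(x,y,w,h) in dict(tape=(248,280,48,45),glue=(175,212,40,50),jar=(155,145,24,40),driver=(295,175,38,32),lamp=(245,180,135,170)).items():
    print(n,np.abs(a-b)[y:y+h,x:x+w].max(2).mean().round(2))
show(); print(finish_job())
E
```

```text
tape 2.33
glue 2.5
jar 2.48
driver 5.79
lamp 7.69
t 23.57 p [ 448.6 -193.6  316.3] x [ 0.003 -0.003 -1.   ] z [ 0.173  0.985 -0.002] F [ 0.7  0.4 -0.1] j [-0.65  0.18  1.45 -0.    1.51 -2.04] w 0.1
the job is handed in; nothing more can be done
None
```

Both offcuts are in the blue tote and the bail is closed over the mouth. I handed the job in at 23.6 s with the robot clear of everything.

- **Offcuts:** I took the batten first, then the block, leaning the gripper back about 0.5 rad and backing out horizontally before lifting. The last pictures show both lying flat in the tote.
- **Bail:** I pushed it forward with the shut fingers, then pressed it down onto its stop. The push at the stop was about 28 N up plus 14 N sideways, and the grip moved only 0.4 mm for a further 5 mm commanded. After I let go, the two cameras put it at 0.006 and 0.009 rad, about closed, with the wires in the yellow clips.
- **Light and other items:** I saw no force spikes after any move near the light. The tape, glue and jar patches match the first picture. The driver and light patches changed a little more (5.8 and 7.7 grey levels, against about 2.4 for the others). I put that down to moved shadows and the missing offcuts. By eye, both are where they were.
- **Disagreements:** The wrist camera placed the offcuts about 5 mm nearer the robot than the fixed cameras did. The fingertips touched the bench lightly (about 5–7 N) as each grasp closed.

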